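Set up the pellet analyser for a batch

ROBOT

A 6-joint arm with a two-finger parallel gripper is mounted at the origin on the work surface. World frame = base frame: x ahead of the robot, y to its left, z up, the work surface at z = 0. Lengths are in m, angles in degrees, forces in N, time in s.
With the tool pointing down it reaches from about 0.4 to 0.825 m from the base axis. Payload 7 kg.
Tool frame: the origin (TCP) lies between the finger pads; the fingertips stand 11 mm ahead of it and the grasp point (between the pads) lies 8 mm behind it; z points along the fingers, y is the direction in which the jaws open and shut (so a half turn about z gives the same grasp; the last joint's range is limited). The gripper opens to 88 mm and grips with 3 to 60 N. Pads are 19 mm wide; open, the fingers measure 130 mm over their backs; the gripper's body (78 mm by 193 mm) begins 47 mm behind the grasp point.
Start: joints at [-50.873, 20.546, 0.682, 0, -70.136, -16.507], TCP at [0.26, -0.623, 0.238] pointing down, gripper open.
Joint ranges: [-176.03, 176.03], [-82.01, 121.73], [-58.28, 71.71], [-173.87, 95.51], [-174.79, -0.11], [-173.66, 173.66]. Speed limits (degrees/s): [136.94, 136.94, 172.46, 180, 180, 180].

INTERFACE

Orientations are given as [roll, pitch, yaw] about the fixed x, y, z axes, in that order (R = Rz(yaw) Ry(pitch) Rx(roll)).
In Python, from plant import r gives the robot as it stands.
- The arm moves only by the shell command python3 -m inch 'ROWS' [OPENING] [FORCE]. ROWS is JSON, a list of rows, each an object of numbers: "x", "y", "z": the shift along the tool's x, y, z as a fraction of full scale; "yaw": the turn about the tool's z as a fraction of full scale. In form: [{"x": .., "y": .., "z": .., "yaw": ..}, ...]. A call has 1 to 5 rows; each row shifts and turns the pose as measured when the row begins, along the tool's axes as they then stand; what a row does not reach is not made up. Full scale, the value 1, is 0.025 m for a shift and 4 degrees for a turn. A row lasts 1/12 s, in which the tool goes at most 41.7 mm and 7.16 degrees, less where a joint would pass 70% of its speed; a pose out of reach is approached as far as the arm can. A call with a number of a shift or a turn outside -1 to 1 is refused whole. A call with a gripper value outside its range is refused whole. OPENING is the opening, from -1 (shut) to 1 (fully open), set as the call begins (- or left out, the last holds). The fingers move at their own pace and stop on an object; FORCE is the grip in N (left out, the last holds). Time passes only in rows, so rows that do not move let the fingers close. It gives the time, the measured TCP pose, the force and the opening at its end, in the units of the state.
- r.get_state(): the state, without advancing time (a new reading comes with each control period).
- r.capture(name): name is "side" or "top" or "wrist"; returns (picture, depth): 420x560x3 uint8, red, green, blue; 420x560 float32, m along the optical axis (not along the pixel's ray), 0 where there is no reading.
- r.camera_info(name): a dict with "mtx" (3x3 intrinsics, pixels), "pose" (4x4, takes a point from camera to world coordinates). Camera axes: x right, y down, z forward; pixel columns grow to the right and rows downward; lengths in m; the calibration is good to about 2 mm. A picture is of the moment at which its call begins: read the wrist's pose just before it. camera_info takes no time and is no camera call; for the wrist camera it gives the pose at the moment of the call.
- r.close_job(): hands the job in, once; it reports no verdict.
The state is a dict: "time_s": time; "joints": joint angles; "qd": joint speeds; "joint_torque": joint torques, N m; "tcp_pos": TCP position; "eef_rot": TCP orientation; "contact_force": force on the tool from outside, world axes, zero at the start; "moment": the same for the moment, N m; "gripper_width": finger opening in m.
Only numpy, scipy, OpenCV 4.12 (cv2) and the standard library are available. Lean on these libraries where they do the work, as an engineer would, in place of code of your own. Each camera call takes 0.05 s, during which the arm holds its last target. There are 200 camera calls.

TASK

Set up the pellet analyser for a batch: lay the orange reference cassette in the analyser's cradle, then swing the hinged clamp fully down over it so that it is driven home and leave it shut. Once it is clamped, turn the selector dial anticlockwise to its end stop (pointer at the red mark) and from there count exactly four clicks clockwise. Lay all the other cassettes there are (blue, green, white or grey; two to four of them) flat and side by side on the sloping rack, before or after, and leave everything else on the bench where it is.

Things in the scene. Friction and masses are not known exactly. Their poses are not given: they have to be found in the camera images.
- cradle: the aluminium pocket on the right half of the white analyser's deck (deck 60 mm above the bench, analyser about 230 x 250 mm, fixed but standing differently each time). Origin: centre of the pocket at deck level; x along the pocket's length, pointing away from the robot to the clamp's hinge, y to the left, z up. Inside 60 x 40 mm (3 mm play all round a cassette), rim 14 mm above the deck, walls 5 mm thick. Its floor is the black platform.
- platform (a joint): stiff sliding floor of the cradle, m pressed down: 0 = up (floor 9 mm above the deck, 5 mm below the rim), driven to about 0.006 by the closed clamp (travel ends at 0.007). It stays where it is pushed; moving it takes about 4 N, the weight of a cassette does not move it.
- clamp (a joint): hinged clamp arm of the analyser, rad: 0 = fully closed (arm level over the cradle), about 1.6 to 1.85 at the start (upright, leaning back away from the robot), 1.9 = stop. A stiff hinge (0.3 Nm): it stays wherever it is left. Steel arm 26 mm wide, 8 mm thick, 138 mm long, with a rubber pad 85 mm from the hinge that presses the cassette down.
- clamp_tip (a point): middle of the red grip at the free end of the clamp arm (grip 28 mm wide, 32 mm long, 10 mm thick), 126 mm from the hinge axis; x points along the arm back towards its hinge, y along the hinge axis. Closed, it is 30 mm above the deck.
- clamp_hinge (a point): middle of the clamp's hinge axis, 85 mm beyond the cradle's centre along the cradle's x and 30 mm above the deck; the axis runs along the cradle's y.
- dial (a joint): black selector dial on the left half of the deck, rad, growing clockwise seen from above: 0 = anticlockwise end stop (white pointer at the red mark, on the robot's side), 0.5236 per click, eight detented positions 0 to 7 (other stop at 3.665). It snaps to the nearest click when let go; a click takes about 0.07 Nm. It starts somewhere between 4 and 7 clicks.
- dial_grip (a point): point on the dial's vertical axis, 26 mm above the deck, in the middle of its bar grip (46 mm long, 14 mm thick, from 9 to 38 mm above the deck, over a round skirt 50 mm across); turns with the dial: x along the bar, the pointer end is -x.
- rack_top: upper plate of the fixed sloping rack, 64 mm (x, along the slope) by 280 mm (y, level), black, 6 mm thick, its front tilted 15 degrees down towards the robot, with a lip standing 6 mm above it along its low edge. Origin: centre of its upper face, 60 mm above the bench; x up the slope (away from the robot), y to the left, z out of the face. Four cassettes fit side by side with their length along x, 72 mm apart; they do not slide.
- ref_mid (a point): the orange reference cassette: box 54 x 34 x 20 mm (x, y, z), about 60 g, lying flat at the start; the point is its centre, x along its length, y across, z out of its windowed lid. Either face may be up.
- blue_mid (a point): a blue waiting cassette (may be absent): box 54 x 34 x 20 mm (x, y, z), about 60 g, lying flat at the start; the point is its centre, x along its length, y across, z out of its windowed lid. Either face may be up.
- green_mid (a point): a green waiting cassette (may be absent): box 54 x 34 x 20 mm (x, y, z), about 60 g, lying flat at the start; the point is its centre, x along its length, y across, z out of its windowed lid. Either face may be up.
- white_mid (a point): a white waiting cassette (may be absent): box 54 x 34 x 20 mm (x, y, z), about 60 g, lying flat at the start; the point is its centre, x along its length, y across, z out of its windowed lid. Either face may be up.
- grey_mid (a point): a grey waiting cassette (may be absent): box 54 x 34 x 20 mm (x, y, z), about 60 g, lying flat at the start; the point is its centre, x along its length, y across, z out of its windowed lid. Either face may be up.
- weight: bystander, not to be disturbed: small brass calibration weight, 26 mm across, 30 mm high, among the cassettes; origin at the centre of its underside.
- tweezers: bystander, not to be disturbed: steel tweezers, 120 mm, lying nearest the robot; origin at the centre of its underside.
- pen: bystander, not to be disturbed: white and red marker, 130 mm, lying nearest the robot; origin at the centre of its underside.
- bowl: bystander, not to be disturbed: clear plastic bowl, 100 mm across, 40 mm high; origin at the centre of its underside.
- jar1: bystander, not to be disturbed: white jar, 64 mm across, 85 mm high; origin at the centre of its underside.
- jar2: bystander, not to be disturbed: amber jar, 64 mm across, 85 mm high; origin at the centre of its underside.
- jar3: bystander, not to be disturbed: clear jar, 64 mm across, 85 mm high; origin at the centre of its underside.
Not all that is in view belongs to the job. Of the things that look like the part that bears grey_mid, the larger one is meant.

How it is judged:
By the outcome, as a careful person would: the job done as asked, in the order asked, and still so for the second after the job is handed in, with the robot touching nothing.
Of blue, green, white, grey only 2 to 4 are there at a start; the rules pass over those that are not, and their reading is None.
At some moment in a run one of ref, blue, green, white, grey may be knocked a few centimetres aside while the robot is not near it.
Once in a run the grip may slacken for a moment while it holds something.
It also fails if it takes over 200 s, if anything falls off the work surface, if the arm or the gripper's body presses on something with over 40 N, if the wrist force passes 120 N, or if a joint passes its speed limit or range.

## Working session

There is one attempt and no reset: what is moved stays moved. The work goes in short steps, Python scripts to look and compute and a shell command to move; the robot and the scene stay as the last step left them, time stands still between calls to the robot, and variables do not carry over. Pictures are saved under pics/ and viewed, about 12 in all and at most 16, crops included, and the job is handed in when it is done.

```bash
ls; mkdir -p pics; python3 - <<'E'
from plant import r
import cv2,numpy as np
s=r.get_state();print({k:np.round(v,3).tolist() for k,v in s.items()})
for n in("top","side"):
    p,d=r.capture(n);cv2.imwrite(f"pics/{n}0.png",p[:,:,::-1]);np.save(f"pics/{n}0.npy",d)
    c=r.camera_info(n);print(n,np.round(c["mtx"],1).tolist(),np.round(c["pose"],3).tolist(), (d==0).mean())
E
```

```text
pics
{'time_s': 0.0, 'joints': [-50.872, 20.591, 0.634, -0.019, -70.135, -16.506], 'qd': [0.037, -0.043, -0.049, -0.043, 0.092, 0.065], 'joint_torque': [0.0, -58.272, 29.306, 6.998, 0.007, -0.0], 'tcp_pos': [0.259, -0.623, 0.237], 'eef_rot': [179.906, -0.009, -157.385], 'contact_force': [-0.047, 0.086, -0.175], 'moment': [-0.043, 0.021, -0.011], 'gripper_width': 0.088}
top [[487.1, 0.0, 282.1], [0.0, 487.1, 210.0], [0.0, 0.0, 1.0]] [[0.088, -0.972, 0.219, 0.271], [-0.996, -0.086, 0.015, -0.112], [0.004, -0.219, -0.976, 1.269], [0.0, 0.0, 0.0, 1.0]] 0.004085884353741497
side [[423.0, 0.0, 278.2], [0.0, 423.0, 207.2], [0.0, 0.0, 1.0]] [[-0.915, -0.311, 0.257, 0.284], [-0.403, 0.706, -0.583, 0.478], [-0.0, -0.637, -0.771, 0.825], [0.0, 0.0, 0.0, 1.0]] 0.0038562925170068027
```

View pics/top0.png

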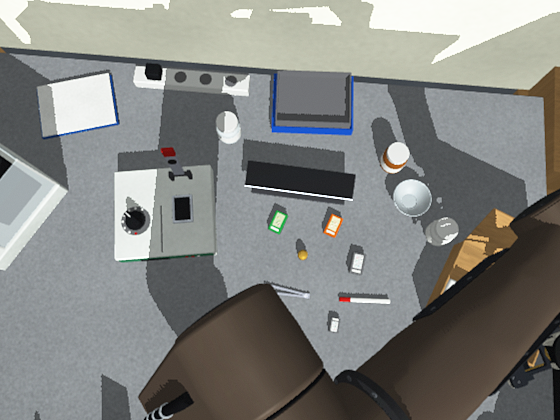

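View pics/side0.png

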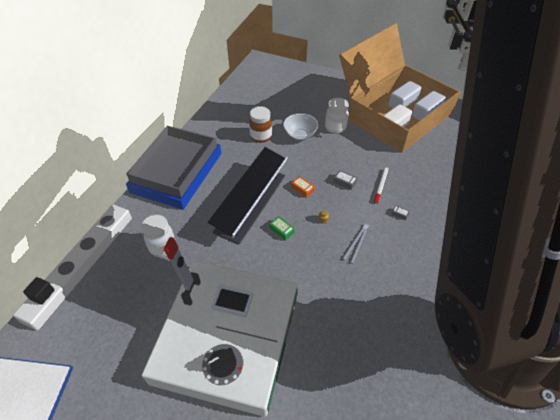

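Top view: analyser on the left (115–215, 165–260), with the dial at (135,220), pocket at (182,208) and clamp upright with its red grip at (168,152). The rack is at (300,180), green at (277,221), orange at (332,223), the larger grey at (356,262), and a small grey decoy at (333,324). The side view agrees and shows nothing blue or white among the cassettes.

```bash
cat > h.py <<'E'
import cv2,numpy as np
from plant import r
def cap(n,save=None):
    c=r.camera_info(n); p,d=r.capture(n)
    if save: cv2.imwrite(f"pics/{save}.png",p[:,:,::-1])
    return p,d,c
def cloud(d,c):
    v,u=np.mgrid[:d.shape[0],:d.shape[1]]; K=c["mtx"]; T=np.array(c["pose"])
    P=np.stack([(u-K[0][2])/K[0][0]*d,(v-K[1][2])/K[1][1]*d,d],-1)
    W=P@T[:3,:3].T+T[:3,3]; W[d==0]=np.nan
    return W
def ray(u,v,c,z):
    K=np.array(c["mtx"]);T=np.array(c["pose"]);k=T[:3,:3]@np.linalg.solve(K,[u,v,1.])
    return T[:3,3]+k*(z-T[2,3])/k[2]
def blobs(W,p,lo,hi,amin=40,mask=None):
    "components of points between heights lo..hi: centre, size, long-axis angle, median height, colour"
    m=((W[...,2]>lo)&(W[...,2]<hi)); m=m if mask is None else m&mask
    n,l,st,ce=cv2.connectedComponentsWithStats(m.astype(np.uint8),connectivity=4)
    out=[]
    for i in range(1,n):
        if st[i,4]<amin: continue
        q=W[l==i]; (x,y),(w,h),a=cv2.minAreaRect((q[:,:2]*1000).astype(np.float32))
        if w<h: w,h,a=h,w,a+90
        a=(a+90)%180-90
        print("px",ce[i].round().astype(int),st[i,4],"xy %.0f %.0f size %.0f %.0f ang %.0f"%(x,y,w,h,a),"z %.3f"%np.median(q[:,2]),"rgb",np.median(p[l==i],0).astype(int))
def go(x,y,yaw=None,z=None):
    "remaining shift in tool axes, units of rows"
    s=r.get_state();t=s["tcp_pos"];w=np.radians(s["eef_rot"][2])
    dx,dy=x-t[0],y-t[1]
    print("tcp",np.round(t,4),"yaw %.1f"%s["eef_rot"][2],"units x %.2f y %.2f"%((dx*np.cos(w)+dy*np.sin(w))/.025,(dx*np.sin(w)-dy*np.cos(w))/.025),
     "z %.2f"%((t[2]-z)/.025) if z is not None else "", "yaw %.2f"%(((s["eef_rot"][2]-yaw+180)%360-180)/4) if yaw is not None else "","F",np.round(s["contact_force"],1),"w %.3f"%s["gripper_width"],"t %.1f"%s["time_s"])
E
python3 - <<'E'
from h import *
for n in("top","side"):
    p=cv2.imread(f"pics/{n}0.png")[:,:,::-1];d=np.load(f"pics/{n}0.npy");c=r.camera_info(n);W=cloud(d,c)
    print(n);blobs(W,p,.012,.028);print('deck');blobs(W,p,.055,.066,200);print("hi");blobs(W,p,.066,.24,15)
    np.save(f"pics/W{n}.npy",W)
E
```

```text
top
px [ 76 105] 3869 xy 798 499 size 211 158 ang -73 z 0.019 rgb [240 242 239]
px [191  89] 288 xy 872 190 size 316 8 ang -89 z 0.020 rgb [180 184 180]
px [301 131] 137 xy 776 -127 size 163 5 ang -87 z 0.021 rgb [ 25  87 209]
px [342 132] 44 xy 782 -237 size 53 4 ang -88 z 0.021 rgb [ 25  87 209]
px [232 140] 45 xy 734 60 size 51 14 ang -66 z 0.022 rgb [237 240 239]
px [386 168] 43 xy 695 -360 size 57 18 ang 48 z 0.020 rgb [193 195 186]
px [412 198] 375 xy 610 -428 size 84 82 ang 48 z 0.019 rgb [183 194 197]
px [ 34 230] 314 xy 445 543 size 256 7 ang -28 z 0.020 rgb [216 223 217]
px [278 222] 271 xy 518 -84 size 54 34 ang -19 z 0.021 rgb [162 209 154]
px [333 226] 271 xy 522 -229 size 54 34 ang -19 z 0.020 rgb [238 204 152]
px [430 237] 47 xy 514 -484 size 57 18 ang 30 z 0.020 rgb [137 140 137]
px [449 261] 56 xy 456 -530 size 92 3 ang -23 z 0.021 rgb [96 74 46]
px [303 255] 52 xy 439 -155 size 24 23 ang 2 z 0.021 rgb [179 148  61]
px [357 263] 286 xy 429 -297 size 55 34 ang -8 z 0.021 rgb [198 202 201]
px [436 289] 43 xy 379 -498 size 71 2 ang -23 z 0.020 rgb [99 75 47]
px [334 325
[... 4074 characters left out ...]
203]
px [261 154] 23 xy 648 -240 size 26 13 ang -65 z 0.067 rgb [32 33 37]
px [255 162] 15 xy 652 -207 size 17 7 ang -77 z 0.067 rgb [32 31 35]
px [245 176] 41 xy 652 -155 size 39 13 ang 87 z 0.067 rgb [31 32 36]
px [237 186] 23 xy 655 -116 size 26 9 ang 89 z 0.068 rgb [31 32 37]
px [155 227] 510 xy 759 74 size 57 55 ang -54 z 0.084 rgb [175 176 180]
px [181 269] 857 xy 612 175 size 55 29 ang -80 z 0.152 rgb [78 54 59]
px [489 341] 4482 xy 60 104 size 258 120 ang 3 z 0.206 rgb [37 33 31]
px [ 36 287] 294 xy 898 292 size 39 37 ang -88 z 0.069 rgb [41 42 42]
px [232 300] 871 xy 523 160 size 70 52 ang 10 z 0.069 rgb [38 39 41]
px [222 362] 615 xy 483 275 size 49 46 ang -9 z 0.077 rgb [43 43 45]
```

```bash
python3 -m inch '[{"yaw":1},{"yaw":1},{"yaw":1},{"yaw":1},{"yaw":1}]' 1 ; python3 -m inch '[{"yaw":1},{"yaw":1},{"yaw":1},{"yaw":1},{"yaw":1}]'; python3 - <<'E'
from h import *
go(.5235,-.228,160,.2); print(np.round(r.get_state()["joints"],1))
W=np.concatenate([np.load(f"pics/W{n}.npy").reshape(-1,3) for n in("top","side")])
q=W[(W[:,2]>.048)&(W[:,2]<.078)&(W[:,0]>.57)&(W[:,0]<.69)&(W[:,1]>-.29)&(W[:,1]<.03)]
A=np.c_[q[:,:2],np.ones(len(q))]
for _ in range(4):
    k=np.linalg.lstsq(A,q[:,2],rcond=None)[0]; e=abs(A@k-q[:,2])<.003; A,q=A[e],q[e]
print("rack",k,len(q),cv2.minAreaRect((q[:,:2]*1000).astype(np.float32)), "z=.06 line at y=-.131: x",(.06-k[2]+.131*k[1])/k[0])
for n in("top","side"):
    W=np.load(f"pics/W{n}.npy").reshape(-1,3);q=W[(W[:,2]>.11)&(W[:,2]<.25)&(abs(W[:,0]-.62)<.1)&(abs(W[:,1]-.18)<.06)]
    for a in np.arange(.11,.25,.02):
        s=q[(q[:,2]>a)&(q[:,2]<a+.02)]
        if len(s): print(n,round(a,2),len(s),s.mean(0).round(3))
E
```

```text
tcp [ 0.2594 -0.6227  0.2367] yaw -157.4 units x -15.82 y 10.51 z 1.47 yaw 10.65 F [0.5 0.3 0.1] w 0.087 t 0.1
[-50.9  20.6   0.6  -0.  -70.1 -16.5]
rack [ 0.23895418 -0.01232661 -0.09148575] 3930 ((626.1492309570312, -130.0918426513672), (284.28851318359375, 69.10346221923828), 87.5755386352539) z=.06 line at y=-.131: x 0.6271954106778052
top 0.11 35 [0.605 0.17  0.12 ]
top 0.13 42 [0.607 0.171 0.14 ]
top 0.15 32 [0.609 0.17  0.16 ]
top 0.17 51 [0.61  0.17  0.181]
top 0.19 40 [0.613 0.172 0.199]
top 0.21 60 [0.615 0.172 0.221]
top 0.23 42 [0.618 0.174 0.232]
side 0.11 80 [0.607 0.177 0.12 ]
side 0.13 75 [0.609 0.178 0.14 ]
side 0.15 72 [0.61  0.179 0.159]
side 0.17 108 [0.612 0.178 0.18 ]
side 0.19 88 [0.615 0.178 0.2  ]
side 0.21 132 [0.618 0.179 0.221]
side 0.23 39 [0.621 0.177 0.231]validation failed for argument at $[0]...
validation failed for argument at $[0]...
```

```bash
python3 -m inch '[{"x":0,"y":0,"z":0,"yaw":1},{"x":0,"y":0,"z":0,"yaw":1},{"x":0,"y":0,"z":0,"yaw":1},{"x":0,"y":0,"z":0,"yaw":1},{"x":0,"y":0,"z":0,"yaw":1}]' 1 ; python3 -m inch '[{"x":0,"y":0,"z":0,"yaw":1},{"x":0,"y":0,"z":0,"yaw":1},{"x":0,"y":0,"z":0,"yaw":1},{"x":0,"y":0,"z":0,"yaw":1},{"x":0,"y":0,"z":0,"yaw":1}]'; python3 - <<'E'
from h import *
go(.5235,-.228,160,.2); print(np.round(r.get_state()["joints"],1))
E
```

```text
time_s: 0.52
tcp_pos: [0.2589, -0.6215, 0.2338]
eef_rot: [179.7, -0.2, -178.1]
contact_force: [-0.1, -0.4, -0.0]
gripper_width: 0.0875
time_s: 0.93
tcp_pos: [0.2583, -0.6201, 0.2308]
eef_rot: [179.5, -0.5, 160.8]
contact_force: [0.1, 0.9, -0.0]
gripper_width: 0.088
tcp [ 0.2583 -0.6201  0.2308] yaw 160.8 units x -4.86 y 18.30 z 1.23 yaw 0.20 F [ 0.1  0.9 -0. ] w 0.088 t 0.9
[-50.9  20.9   0.3  -0.1 -70.1 -58.3]
```

```bash
python3 -m inch '[{"x":-0.26,"y":0.96,"z":-0.05,"yaw":0},{"x":-0.26,"y":0.96,"z":-0.05,"yaw":0},{"x":-0.26,"y":0.96,"z":-0.05,"yaw":0},{"x":-0.26,"y":0.96,"z":-0.05,"yaw":0},{"x":-0.26,"y":0.96,"z":-0.05,"yaw":0}]' ; python3 -m inch '[{"x":-0.26,"y":0.96,"z":-0.05,"yaw":0},{"x":-0.26,"y":0.96,"z":-0.05,"yaw":0},{"x":-0.26,"y":0.96,"z":-0.05,"yaw":0},{"x":-0.26,"y":0.96,"z":-0.05,"yaw":0},{"x":-0.26,"y":0.96,"z":-0.05,"yaw":0}]'; python3 -m inch '[{"x":-0.26,"y":0.96,"z":-0.05,"yaw":0},{"x":-0.26,"y":0.96,"z":-0.05,"yaw":0},{"x":-0.26,"y":0.96,"z":-0.05,"yaw":0},{"x":-0.26,"y":0.96,"z":-0.05,"yaw":0},{"x":-0.26,"y":0.96,"z":-0.05,"yaw":0}]' ;python3 - <<'E'
from h import *
go(.5235,-.228,160,.2); print(np.round(r.get_state()["joints"],1))
E
```

```text
time_s: 1.35
tcp_pos: [0.3272, -0.5164, 0.2333]
eef_rot: [179.3, -0.9, 160.1]
contact_force: [1.0, 0.0, 0.9]
gripper_width: 0.0876
time_s: 1.77
tcp_pos: [0.4005, -0.4085, 0.2386]
eef_rot: [179.2, -1.1, 160.0]
contact_force: [-0.0, -0.4, 0.5]
gripper_width: 0.0875
time_s: 2.18
tcp_pos: [0.474, -0.3005, 0.2447]
eef_rot: [179.2, -1.3, 160.0]
contact_force: [-0.1, -0.2, 0.1]
gripper_width: 0.0874
tcp [ 0.474  -0.3005  0.2447] yaw 160.0 units x -0.87 y 3.40 z 1.79 yaw -0.00 F [-0.1 -0.2  0.1] w 0.087 t 2.2
[-13.1  10.5 -11.8  -1.  -68.9 -96.6]
```

```bash
python3 -m inch '[{"x":-0.22,"y":0.88,"z":0.4,"yaw":0},{"x":-0.22,"y":0.88,"z":0.4,"yaw":0},{"x":-0.22,"y":0.85,"z":0.4,"yaw":0},{"x":-0.22,"y":0.85,"z":0.3,"yaw":0}]' >/dev/null; python3 -m inch '[{"x":0,"y":0,"z":0,"yaw":0},{"x":0,"y":0,"z":0,"yaw":0}]'; python3 - <<'E'
from h import *
p,d,c=cap("wrist","w1"); W=cloud(d,c); go(.5235,-.228,160,.018); print(np.round(c["pose"],3).tolist())
blobs(W,p,.012,.028,100)
p,d,c=cap("top","t1"); W=cloud(d,c); blobs(W,p,.006,.028,30,(W[...,0]<.6)&(abs(W[...,1]+.1)<.45)&(W[...,0]>.15))
E
```

```text
time_s: 2.68
tcp_pos: [0.5276, -0.2177, 0.2057]
eef_rot: [179.2, -1.3, 160.3]
contact_force: [0.3, -0.4, -0.9]
gripper_width: 0.0878
tcp [ 0.5275 -0.2179  0.2055] yaw 160.2 units x 0.01 y -0.43 z 7.50 yaw 0.06 F [0.2 0.6 0. ] w 0.088 t 2.7
[[0.338, 0.915, 0.22, 0.467], [0.941, -0.332, -0.064, -0.198], [0.015, 0.229, -0.973, 0.353], [0.0, 0.0, 0.0, 1.0]]
px [310  72] 586 xy 442 -155 size 25 25 ang 72 z 0.020 rgb [179 140  57]
px [151 117] 2606 xy 432 -297 size 54 34 ang -9 z 0.019 rgb [192 193 192]
px [415 132] 2474 xy 522 -84 size 53 35 ang -20 z 0.019 rgb [153 207 157]
px [262 191] 2221 xy 525 -229 size 53 34 ang -20 z 0.019 rgb [241 211 156]
px [412 209] 191 xy 584 -428 size 77 30 ang -89 z 0.015 rgb [117 125 127]
px [278 222] 277 xy 518 -85 size 54 36 ang -19 z 0.021 rgb [135 181 129]
px [333 226] 277 xy 524 -230 size 62 34 ang -20 z 0.021 rgb [217 169 122]
px [430 238] 55 xy 515 -483 size 57 18 ang 27 z 0.019 rgb [120 121 120]
px [439 281] 177 xy 408 -510 size 199 7 ang -21 z 0.016 rgb [83 63 38]
px [303 255] 52 xy 439 -156 size 26 23 ang -88 z 0.022 rgb [148 125  53]
px [357 264] 298 xy 428 -299 size 54 38 ang -9 z 0.021 rgb [168 172 170]
px [365 300] 221 xy 336 -323 size 128 13 ang -87 z 0.011 rgb [222 225 221]
px [334 325] 144 xy 269 -249 size 37 24 ang -6 z 0.015 rgb [174 179 176]
```

View pics/w1.png

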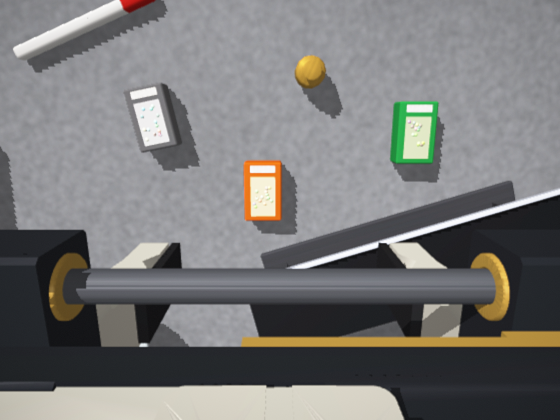

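View pics/t1.png

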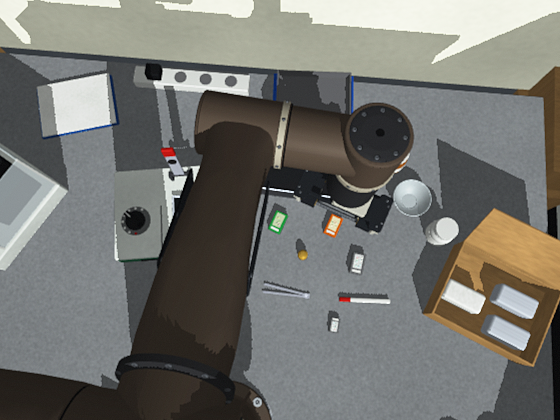

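Wrist view: orange at (262,190), green (415,132), grey (151,117), weight (310,71) and pen at upper left. The top view with the arm moved shows no blue or white cassette. The boxes at (480,310) sit in a carton and aren't part of the job.

```bash
cat >> h.py <<'E'
from scipy.spatial.transform import Rotation as Ro
def go(x,y,yaw=None,z=None):
    s=r.get_state();t=np.array(s["tcp_pos"]);R=Ro.from_euler("xyz",s["eef_rot"],degrees=True)
    z=t[2] if z is None else z
    u=R.inv().apply(np.array([x,y,z])-t)/.025
    print("tcp",np.round(t,4),"rot",np.round(s["eef_rot"],1),"UNITS x %.2f y %.2f z %.2f"%tuple(u),
     "yaw %.2f"%(((s["eef_rot"][2]-yaw+180)%360-180)/4) if yaw is not None else "","F",np.round(s["contact_force"],1),"w %.3f"%s["gripper_width"],"t %.1f"%s["time_s"])
E
python3 -m inch '[{"x":0,"y":-0.4,"z":0.9,"yaw":0},{"x":0,"y":0,"z":0.9,"yaw":0},{"x":0,"y":0,"z":0.9,"yaw":0},{"x":0,"y":0,"z":0.9,"yaw":0},{"x":0,"y":0,"z":0.9,"yaw":0}]' >/dev/null; python3 -c "
from h import *
go(.5245,-.229,160,.018)"
```

```text
tcp [ 0.5255 -0.2309  0.0979] rot [179.1  -0.4 160. ] UNITS x 0.04 y 0.01 z 3.20 yaw 0.00 F [ 0.6  0.3 -1. ] w 0.087 t 3.2
```

```bash
python3 -m inch '[{"x":0,"y":0,"z":0.9,"yaw":0},{"x":0,"y":0,"z":0.9,"yaw":0},{"x":0.04,"y":0,"z":0.9,"yaw":0},{"x":0,"y":0,"z":0.3,"yaw":0},{"x":0,"y":0,"z":0.1,"yaw":0}]' >/dev/null; python3 -c "
from h import *
go(.5245,-.229,160,.018)"
```

```text
tcp [ 0.5208 -0.2336  0.0156] rot [179.1  -0.5 159.6] UNITS x -0.07 y 0.22 z -0.09 yaw -0.09 F [-0.4 -0.2  0.3] w 0.088 t 3.6
```

```bash
python3 -m inch '[{"x":-0.07,"y":0.22,"z":-0.12,"yaw":0},{"x":0,"y":0,"z":0,"yaw":0}]' >/dev/null; python3 -c "
from h import *
go(.5245,-.229,160,.018)"; python3 -m inch '[{"x":0,"y":0,"z":0,"yaw":0},{"x":0,"y":0,"z":0,"yaw":0},{"x":0,"y":0,"z":0,"yaw":0},{"x":0,"y":0,"z":0,"yaw":0},{"x":0,"y":0,"z":0,"yaw":0}]' -1 30;  python3 -m inch '[{"x":0,"y":0,"z":-0.1,"yaw":0},{"x":0,"y":0,"z":0,"yaw":0},{"x":0,"y":0,"z":0,"yaw":0}]';python3 -c "
from h import *
go(.5245,-.229,160,.018)"
```

```text
tcp [ 0.5245 -0.23    0.0195] rot [179.1  -0.5 159.6] UNITS x 0.01 y 0.04 z 0.06 yaw -0.11 F [-0.  -1.1  0.3] w 0.088 t 3.8
time_s: 4.2
tcp_pos: [0.5281, -0.2303, 0.025]
eef_rot: [179.0, -0.0, 159.6]
contact_force: [0.2, 0.3, -0.2]
gripper_width: 0.0598
time_s: 4.45
tcp_pos: [0.5284, -0.2303, 0.0284]
eef_rot: [179.0, 0.0, 159.6]
contact_force: [0.3, 1.0, -0.0]
gripper_width: 0.0395
tcp [ 0.5284 -0.2303  0.0284] rot [179.    0.  159.6] UNITS x 0.17 y -0.01 z 0.42 yaw -0.09 F [ 0.3  1.  -0. ] w 0.039 t 4.5
```

```bash
python3 -m inch '[{"x":0,"y":0,"z":0,"yaw":0},{"x":0,"y":0,"z":0,"yaw":0},{"x":0,"y":0,"z":0,"yaw":0}]' 0.2;  python3 -m inch '[{"x":0.1,"y":0,"z":0.25,"yaw":0},{"x":0.07,"y":0,"z":0.2,"yaw":0}]';python3 -c "
from h import *
go(.5245,-.229,160,.018)"
```

```text
time_s: 4.7
tcp_pos: [0.5284, -0.2303, 0.0284]
eef_rot: [179.0, 0.0, 159.6]
contact_force: [0.9, 0.0, 0.4]
gripper_width: 0.0511
time_s: 4.87
tcp_pos: [0.5251, -0.2287, 0.0172]
eef_rot: [179.0, 0.1, 159.6]
contact_force: [0.2, -0.3, 0.2]
gripper_width: 0.0522
tcp [ 0.5251 -0.2287  0.0172] rot [1.790e+02 1.000e-01 1.596e+02] UNITS x 0.02 y -0.02 z -0.03 yaw -0.09 F [ 0.2 -0.3  0.2] w 0.052 t 4.9
```

```bash
python3 -m inch '[{"x":0,"y":0,"z":0,"yaw":0},{"x":0,"y":0,"z":0,"yaw":0},{"x":0,"y":0,"z":0,"yaw":0},{"x":0,"y":0,"z":0,"yaw":0},{"x":0,"y":0,"z":0,"yaw":0}]' -1 30;python3 -c "
from h import *
go(.5245,-.229,160,.018)"
```

```text
time_s: 5.28
tcp_pos: [0.5232, -0.2283, 0.015]
eef_rot: [179.0, -0.1, 159.6]
contact_force: [-0.8, 0.2, 0.5]
gripper_width: 0.0337
tcp [ 0.5232 -0.2283  0.015 ] rot [ 1.790e+02 -1.000e-01  1.596e+02] UNITS x -0.06 y -0.01 z -0.12 yaw -0.09 F [-0.8  0.2  0.5] w 0.034 t 5.3
```

```bash
python3 -m inch '[{"x":0,"y":0,"z":-0.6,"yaw":0},{"x":0,"y":0,"z":-0.9,"yaw":0},{"x":0,"y":0,"z":-0.9,"yaw":-0.8},{"x":0,"y":0,"z":-0.9,"yaw":-1},{"x":0,"y":0,"z":-0.9,"yaw":-1}]' >/dev/null; python3 -m inch '[{"x":0,"y":0,"z":-0.9,"yaw":-1},{"x":0,"y":0,"z":-0.9,"yaw":-1},{"x":0,"y":0,"z":-0.3,"yaw":-1},{"x":0,"y":0,"z":0,"yaw":-1},{"x":0,"y":0,"z":0,"yaw":-0.7}]'; python3 -c "
from h import *
go(.5225,.1595,190.3,.17)"
```

```text
time_s: 6.12
tcp_pos: [0.5215, -0.231, 0.1803]
eef_rot: [179.1, 0.3, -169.1]
contact_force: [-0.3, -0.4, -0.5]
gripper_width: 0.0336
tcp [ 0.5215 -0.231   0.1803] rot [ 179.1    0.3 -169.1] UNITS x -2.99 y 15.32 z 0.67 yaw 0.15 F [-0.3 -0.4 -0.5] w 0.034 t 6.1
```

```bash
python3 -m inch '[{"x":-0.19,"y":0.95,"z":0.05,"yaw":0},{"x":-0.19,"y":0.95,"z":0,"yaw":0.1},{"x":-0.19,"y":0.95,"z":0,"yaw":0},{"x":-0.19,"y":0.95,"z":0,"yaw":0},{"x":-0.19,"y":0.95,"z":0,"yaw":0}]' >/dev/null; python3 -m inch '[{"x":-0.19,"y":0.95,"z":0,"yaw":0},{"x":-0.19,"y":0.95,"z":0,"yaw":0},{"x":-0.19,"y":0.95,"z":0,"yaw":0},{"x":-0.19,"y":0.95,"z":0,"yaw":0},{"x":-0.19,"y":0.95,"z":0,"yaw":0}]'; python3 -m inch '[{"x":-0.19,"y":0.9,"z":0,"yaw":0},{"x":-0.19,"y":0.9,"z":0,"yaw":0},{"x":-0.19,"y":0.8,"z":0,"yaw":0},{"x":-0.1,"y":0.4,"z":0,"yaw":0},{"x":0,"y":0,"z":0,"yaw":0}]';python3 -c "
from h import *
go(.5225,.1595,190.3,.17); print(np.round(r.get_state()['joints'],1))"
```

```text
time_s: 6.95
tcp_pos: [0.5234, 0.0172, 0.1849]
eef_rot: [179.1, 0.5, -169.8]
contact_force: [-0.7, -0.4, -0.1]
gripper_width: 0.0338
time_s: 7.37
tcp_pos: [0.5259, 0.1018, 0.1872]
eef_rot: [179.0, 0.7, -169.5]
contact_force: [0.3, -0.4, -0.1]
gripper_width: 0.0337
tcp [0.5259 0.1018 0.1872] rot [ 179.     0.7 -169.5] UNITS x -0.28 y 2.28 z 0.73 yaw 0.04 F [ 0.3 -0.4 -0.1] w 0.034 t 7.4
[  31.4    9.4  -21.2   -0.8  -58.4 -110.6]
```

```bash
python3 -m inch '[{"x":-0.1,"y":0.8,"z":0.2,"yaw":0},{"x":-0.1,"y":0.8,"z":0.2,"yaw":0},{"x":-0.08,"y":0.6,"z":0.2,"yaw":0},{"x":0,"y":0,"z":0,"yaw":0},{"x":0,"y":0,"z":0,"yaw":0}]' ;python3 - <<'E'
from h import *
go(.5225,.1595,190.3,.17)
p,d,c=cap("wrist","w2"); W=cloud(d,c); np.savez("pics/w2.npz",W=W,p=p)
p,d,c=cap("side","s2");W=cloud(d,c); np.savez("pics/s2.npz",W=W,p=p)
b=cv2.imread("pics/s2.png")[140:420,60:360]; a=cv2.imread("pics/w2.png")
cv2.imwrite("pics/both2.png",np.hstack([cv2.resize(a,(427,320)),cv2.resize(b,(343,320))]))
E
```

```text
time_s: 7.78
tcp_pos: [0.5225, 0.1571, 0.1729]
eef_rot: [179.0, 0.6, -169.6]
contact_force: [-0.0, 0.1, -0.7]
gripper_width: 0.0335
tcp [0.5225 0.1571 0.1729] rot [ 179.     0.6 -169.6] UNITS x -0.02 y 0.09 z 0.12 yaw 0.03 F [-0.   0.1 -0.7] w 0.034 t 7.8
```

View pics/both2.png

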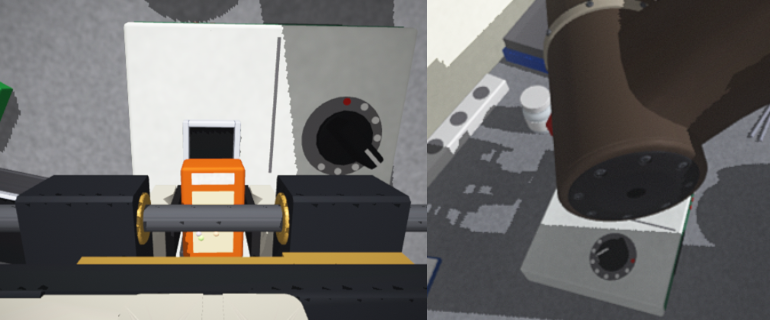

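Left (wrist): held orange cassette, its edge at about (212,160), with the pocket just beyond at (212,140) and the dial at (343,138), pointer lower right. Right (side): the arm hides the cradle.

```bash
python3 - <<'E'
from h import *
z=np.load("pics/w2.npz");W=z["W"];p=z["p"].astype(int);t=np.array([.5225,.1571]);w=np.radians(-169.6)
C=np.array([.5225,.1595]);a=np.radians(10.3)
def loc(q,o,a): d=q[...,:2]-o; return np.stack([d[...,0]*np.cos(a)+d[...,1]*np.sin(a),-d[...,0]*np.sin(a)+d[...,1]*np.cos(a),q[...,2]],-1)
m=(p[...,0]-p[...,2]>90)&(p[...,0]>150)&(W[...,2]>.12)&(np.hypot(W[...,0]-t[0],W[...,1]-t[1])<.05)
L=loc(W[m],t,a);print("orange n",m.sum(),"in cradle-aligned axes rel tcp: min",np.nanpercentile(L,1,0).round(4),"max",np.nanpercentile(L,99,0).round(4))
top=L[L[:,2]>np.percentile(L[:,2],90)-.004]; print("top",top.min(0).round(4),top.max(0).round(4))
# orientation of the side edges
for x0 in(-.027,-.022,-.017,-.012):
    s=top[abs(top[:,0]-x0)<.002]; print(x0,len(s),s[:,1].min().round(4) if len(s) else '',s[:,1].max().round(4) if len(s) else '')
# pocket rim
L=loc(W,C,a); m=(L[...,2]>.0705)&(L[...,2]<.079)&(abs(L[...,0])<.05)&(abs(L[...,1])<.045)
q=L[m];print("rim n",m.sum(),q.min(0).round(4),q.max(0).round(4))
f=q[q[:,0]<-.029]; print("front wall x",np.percentile(f[:,0],[1,50,99]).round(4),"y",np.percentile(f[:,1],[1,99]).round(4))
for x0 in(-.034,-.03,-.026,-.022):
    s=q[abs(q[:,0]-x0)<.002]; print(x0,len(s),s[:,1].min().round(4) if len(s) else '',s[:,1].max().round(4) if len(s) else '')
E
```

```text
orange n 9158 in cradle-aligned axes rel tcp: min [-0.0348 -0.0333  0.1605] max [0.027  0.043  0.2556]
top [-0.0246 -0.0357  0.2505] [-0.022   0.0445  0.2566]
-0.027 0  
-0.022 4446 -0.0357 0.0445
-0.017 0  
-0.012 0  
rim n 1212 [-0.0339 -0.0263  0.0705] [0.0012 0.0238 0.0745]
front wall x [-0.0337 -0.0313 -0.0292] y [-0.0257  0.0232]
-0.034 196 -0.0262 0.0236
-0.03 410 -0.0262 0.0238
-0.026 89 -0.0256 0.0237
-0.022 88 -0.0257 0.0232
```

```bash
python3 - <<'E'
from h import *
z=np.load("pics/w2.npz");W=z["W"];p=z["p"].astype(int);t=np.array([.5225,.1571]);a=np.radians(10.3)
d=W[...,:2]-t;L=np.stack([d[...,0]*np.cos(a)+d[...,1]*np.sin(a),-d[...,0]*np.sin(a)+d[...,1]*np.cos(a),W[...,2]],-1)
m=(L[...,2]>.15)&(L[...,2]<.19)&(abs(L[...,0])<.04)&(abs(L[...,1])<.0225)&(p[...,0]>150)
q=L[m];h=np.median(q[:,2]);print(len(q),h,np.percentile(q[:,2],[2,98]))
top=q[abs(q[:,2]-h)<.003]
for x0 in np.arange(-.029,.03,.004):
    s=top[abs(top[:,0]-x0)<.002]
    if len(s)>5: print("%.3f"%x0,len(s),np.percentile(s[:,1],[2,98]).round(4),s[:,2].mean().round(4))
print("front",np.percentile(top[:,0],[.3,1,2]))
E
```

```text
7398 0.1765521988392808 [0.16178322 0.17809995]
-0.025 352 [-0.0149  0.0158] 0.1753
-0.021 858 [-0.0156  0.0165] 0.1763
-0.017 773 [-0.0157  0.0164] 0.1765
-0.013 792 [-0.0154  0.0166] 0.1764
-0.009 810 [-0.0212  0.0211] 0.1766
-0.005 608 [-0.0152  0.0165] 0.1766
0.011 107 [-0.0135  0.0155] 0.1774
0.015 641 [-0.014   0.0166] 0.177
0.019 622 [-0.0132  0.0167] 0.177
0.023 604 [-0.0129  0.0169] 0.1771
0.027 380 [-0.0121  0.017 ] 0.1768
front [-0.02426147 -0.0240421  -0.02383689]
```

```bash
python3 -m inch '[{"x":0,"y":0,"z":0.7,"yaw":0},{"x":0,"y":0,"z":0.7,"yaw":0},{"x":0,"y":0,"z":0.6,"yaw":0},{"x":0,"y":0,"z":0.4,"yaw":0},{"x":0,"y":0,"z":0,"yaw":0}]' >/dev/null;python3 -m inch '[{"x":0,"y":0,"z":0,"yaw":0},{"x":0,"y":0,"z":0,"yaw":0}]' >/dev/null;python3 -c "
from h import *
go(.5217,.1576,190.3,.0875)"
```

```text
tcp [0.5253 0.1528 0.1142] rot [ 179.     0.9 -169.9] UNITS x 0.13 y 0.19 z 1.07 yaw -0.05 F [-0.4  0.4 -0.4] w 0.034 t 8.5
```

```bash
python3 -m inch '[{"x":0.13,"y":0.2,"z":0.2,"yaw":0},{"x":0,"y":0,"z":0,"yaw":0},{"x":0,"y":0,"z":0,"yaw":0}]' >/dev/null;python3 -c "
from h import *
go(.5217,.1576,190.3,.0875)"
```

```text
tcp [0.5222 0.158  0.111 ] rot [ 178.9    1.1 -169.9] UNITS x 0.04 y -0.03 z 0.94 yaw -0.06 F [-0.  -0.  -0.9] w 0.034 t 8.7
```

```bash
python3 -m inch '[{"x":0.02,"y":0.02,"z":0.3,"yaw":0},{"x":0.02,"y":0.02,"z":0.25,"yaw":0},{"x":0,"y":0,"z":0,"yaw":0},{"x":0,"y":0,"z":0,"yaw":0}]' >/dev/null;python3 -c "
from h import *
go(.5217,.1576,190.3,.0875)"
```

```text
tcp [0.5213 0.16   0.0968] rot [ 178.8    1.2 -169.9] UNITS x 0.01 y -0.10 z 0.37 yaw -0.05 F [-0.1 -0.6 -1.5] w 0.034 t 9.1
```

```bash
python3 -m inch '[{"x":0,"y":-0.08,"z":0.12,"yaw":0},{"x":0,"y":0,"z":0,"yaw":0},{"x":0,"y":0,"z":0,"yaw":0}]' >/dev/null;python3 -c "
from h import *
go(.5217,.1576,190.3,.0875)";python3 -m inch '[{"x":0,"y":0,"z":0.15,"yaw":0},{"x":0,"y":0,"z":0,"yaw":0},{"x":0,"y":0,"z":0,"yaw":0}]' >/dev/null;python3 -c "
from h import *
go(.5217,.1576,190.3,.0875)"
```

```text
tcp [0.5217 0.1579 0.0931] rot [ 178.9    1.2 -169.9] UNITS x 0.01 y -0.02 z 0.22 yaw -0.04 F [-0.3  0.1 -0.4] w 0.033 t 9.3
tcp [0.5219 0.1579 0.0891] rot [ 178.9    1.2 -169.9] UNITS x 0.01 y -0.01 z 0.06 yaw -0.04 F [-0.3 -0.3 -0.5] w 0.034 t 9.6
```

```bash
python3 -m inch '[{"x":0,"y":0,"z":0.08,"yaw":0},{"x":0,"y":0,"z":0,"yaw":0},{"x":0,"y":0,"z":0,"yaw":0}]' >/dev/null;python3 -c "
from h import *
go(.5217,.1576,190.3,.0875)";python3 -m inch '[{"x":0,"y":0,"z":0.08,"yaw":0},{"x":0,"y":0,"z":0,"yaw":0},{"x":0,"y":0,"z":0,"yaw":0}]' >/dev/null;python3 -c "
from h import *
go(.5217,.1576,190.3,.0875)"
```

```text
tcp [0.5221 0.1579 0.0869] rot [ 178.9    1.2 -169.9] UNITS x 0.02 y -0.01 z -0.02 yaw -0.05 F [-0.1 -0.1 -0.6] w 0.034 t 9.8
tcp [0.5223 0.1581 0.0855] rot [ 178.9    1.2 -169.9] UNITS x 0.03 y -0.02 z -0.08 yaw -0.04 F [-0.   0.6  0.9] w 0.034 t 10.1
```

```bash
python3 -m inch '[{"x":0,"y":0,"z":0.04,"yaw":0},{"x":0,"y":0,"z":0,"yaw":0}]' >/dev/null;python3 -c "
from h import *
go(.5217,.1576,190.3,.0875)"; python3 -m inch '[{"x":0,"y":0,"z":0,"yaw":0},{"x":0,"y":0,"z":0,"yaw":0},{"x":0,"y":0,"z":0,"yaw":0},{"x":0,"y":0,"z":0,"yaw":0}]' 0.2 >/dev/null;  python3 -m inch '[{"x":0,"y":0,"z":-0.3,"yaw":0},{"x":0,"y":0,"z":-0.8,"yaw":0},{"x":0,"y":0,"z":-0.9,"yaw":0},{"x":0,"y":0,"z":-0.9,"yaw":0},{"x":0.6,"y":0,"z":-0.9,"yaw":0}]' >/dev/null; python3 -m inch '[{"x":0.9,"y":0,"z":-0.4,"yaw":0},{"x":0.9,"y":0,"z":-0.4,"yaw":0},{"x":0.9,"y":0,"z":-0.3,"yaw":0},{"x":0.5,"y":0,"z":0,"yaw":0},{"x":0,"y":0,"z":0,"yaw":0}]';python3 - <<'E'
from h import *
p,d,c=cap("wrist","w3"); W=cloud(d,c)
C=np.array([.5225,.1595]);a=np.radians(10.3);q=W[...,:2]-C
L=np.stack([q[...,0]*np.cos(a)+q[...,1]*np.sin(a),-q[...,0]*np.sin(a)+q[...,1]*np.cos(a),W[...,2]],-1)
m=(abs(L[...,0])<.05)&(abs(L[...,1])<.045)&(L[...,2]>.0705)&(L[...,2]<.12)
for lo,hi in((.0705,.0775),(.0775,.083),(.083,.1)):
    s=L[m&(L[...,2]>lo)&(L[...,2]<hi)]; print(lo,len(s), np.percentile(s,[1,99],0).round(4).tolist() if len(s) else '', np.median(s[:,2]))
blobs(W,p,.012,.028,100)
E
```

```text
tcp [0.5224 0.1581 0.0854] rot [ 178.9    1.2 -169.8] UNITS x 0.03 y -0.01 z -0.09 yaw -0.04 F [-1.6  1.1  3.1] w 0.033 t 10.2
time_s: 11.38
tcp_pos: [0.4231, 0.1358, 0.2132]
eef_rot: [179.0, 1.1, -170.0]
contact_force: [-0.3, -0.5, -0.7]
gripper_width: 0.0522
0.0705 371 [[-0.005, -0.0265, 0.071], [0.0256, 0.023, 0.0741]] 0.07259164565508491
0.0775 0  nan
0.083 1327 [[-0.0137, -0.0175, 0.0862], [0.0148, 0.0157, 0.0895]] 0.08789495241688583
px [440 166] 104 xy 385 280 size 48 1 ang -80 z 0.023 rgb [36 70 53]
px [ 31 223] 698 xy 503 -83 size 45 25 ang -70 z 0.018 rgb [ 61 185  94]
  return _methods._mean(a, axis=axis, dtype=dtype,
  ret = ret.dtype.type(ret / rcount)
```

View pics/w3.png

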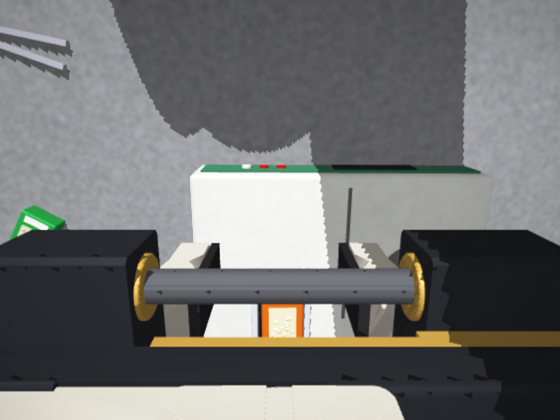

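Wrist view: orange cassette in the pocket (283,320). Its top is at 0.088, so it is seated. Green at the left edge (38,225) may have been knocked, so I will re-measure it later. Next is the clamp.

```bash
python3 -m inch '[{"x":0,"y":0,"z":-0.9,"yaw":0},{"x":0,"y":0,"z":-0.9,"yaw":0},{"x":-0.3,"y":0,"z":-0.9,"yaw":0},{"x":-0.9,"y":0,"z":-0.5,"yaw":0},{"x":-0.9,"y":0,"z":0,"yaw":0}]' 0.6 >/dev/null;  python3 -m inch '[{"x":-0.9,"y":0,"z":0,"yaw":0},{"x":-0.9,"y":0,"z":0,"yaw":0},{"x":-0.9,"y":0,"z":0,"yaw":0},{"x":-0.9,"y":0,"z":0,"yaw":0},{"x":-0.7,"y":0,"z":0,"yaw":0}]' >/dev/null; python3 -m inch '[{"x":0,"y":0,"z":0,"yaw":0},{"x":0,"y":0,"z":0,"yaw":0}]';python3 -c "
from h import *
go(.621,.176,190.3,.223)"
```

```text
time_s: 12.43
tcp_pos: [0.596, 0.1621, 0.2981]
eef_rot: [179.2, 1.0, -169.9]
contact_force: [-0.3, 0.1, -0.4]
gripper_width: 0.0698
tcp [0.596  0.1621 0.2981] rot [ 179.2    1.  -169.9] UNITS x -1.03 y 0.33 z 3.03 yaw -0.05 F [-0.3  0.1 -0.4] w 0.070 t 12.4
```

```bash
python3 -m inch '[{"x":-0.5,"y":0.17,"z":0,"yaw":0},{"x":-0.5,"y":0.17,"z":0.5,"yaw":0},{"x":0,"y":0,"z":0.8,"yaw":0},{"x":0,"y":0,"z":0.4,"yaw":0},{"x":0,"y":0,"z":0,"yaw":0}]' >/dev/null; python3 -m inch '[{"x":0,"y":0,"z":0,"yaw":0}]' >/dev/null;python3 - <<'E'
from h import *
go(.621,.176,190.3,.223)
p,d,c=cap("top"); W=cloud(d,c)
p2,d2,c2=cap("side"); 
cv2.imwrite("pics/b4.png",np.hstack([cv2.resize(p[60:240,100:300],(400,360)),cv2.resize(p2[200:380,80:280],(400,360))])[:,:,::-1])
E
```

```text
tcp [0.6205 0.1746 0.2533] rot [ 179.4    0.8 -170. ] UNITS x -0.01 y 0.04 z 1.21 yaw -0.06 F [ 1.   0.  -0.3] w 0.070 t 12.9
```

View pics/b4.png

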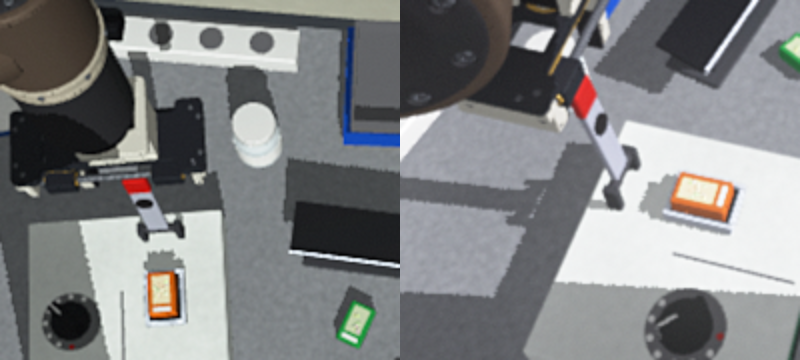

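Fingers are centred above the red grip at (137,187) and the orange cassette is lying in the pocket (163,295). Green is now turned (357,325), so it was knocked. Descend and grip the clamp.

```bash
python3 -m inch '[{"x":0,"y":0,"z":0.5,"yaw":0},{"x":0,"y":0,"z":0.5,"yaw":0},{"x":0,"y":0,"z":0.15,"yaw":0},{"x":0,"y":0,"z":0,"yaw":0}]' >/dev/null;python3 -c "
from h import *
go(.621,.176,190.3,.223)"; python3 -m inch '[{"x":0,"y":0,"z":0,"yaw":0},{"x":0,"y":0,"z":0,"yaw":0},{"x":0,"y":0,"z":0,"yaw":0},{"x":0,"y":0,"z":0,"yaw":0},{"x":0,"y":0,"z":0,"yaw":0}]' -1 20;python3 -m inch '[{"x":0,"y":0,"z":0,"yaw":0},{"x":0,"y":0,"z":0,"yaw":0},{"x":0,"y":0,"z":0,"yaw":0}]';python3 -c "
from h import *
go(.621,.176,190.3,.223)"
```

```text
tcp [0.622  0.1757 0.2279] rot [ 179.2    1.3 -169.9] UNITS x 0.04 y 0.02 z 0.20 yaw -0.06 F [-0.3 -1.  -0.5] w 0.070 t 13.4
time_s: 13.78
tcp_pos: [0.6226, 0.1758, 0.2304]
eef_rot: [179.2, 1.4, -169.9]
contact_force: [0.5, -0.3, -0.6]
gripper_width: 0.0423
time_s: 14.03
tcp_pos: [0.6229, 0.1746, 0.231]
eef_rot: [179.3, 1.4, -169.9]
contact_force: [-0.1, -2.8, -0.2]
gripper_width: 0.0278
tcp [0.6229 0.1746 0.231 ] rot [ 179.3    1.4 -169.9] UNITS x 0.07 y 0.06 z 0.32 yaw -0.05 F [-0.1 -2.8 -0.2] w 0.028 t 14.0
```

```bash
cat >> h.py <<'E'
def arc(th):
    t=np.array(r.get_state()["tcp_pos"]);H=np.array([.6096,.1722]);u=np.array([.984,.179])
    print("theta now %.2f R %.4f"%(np.arctan2(t[2]-.0957,-(t[:2]-H)@u),np.hypot(t[2]-.0957,(t[:2]-H)@u)))
    q=H-u*.136*np.cos(th); go(q[0],q[1],190.3,.0957+.136*np.sin(th))
E
python3 -m inch '[{"x":0.55,"y":0,"z":0,"yaw":0},{"x":0.55,"y":0,"z":0,"yaw":0},{"x":0.53,"y":0,"z":0.1,"yaw":0},{"x":0.53,"y":0,"z":0.12,"yaw":0}]' ;python3 -c "
from h import *
arc(1.07)"
```

```text
time_s: 14.37
tcp_pos: [0.5759, 0.1665, 0.2273]
eef_rot: [179.2, 2.2, -169.9]
contact_force: [3.9, -0.7, 1.1]
gripper_width: 0.0275
theta now 1.32 R 0.1359
tcp [0.5759 0.1665 0.2273] rot [ 179.2    2.2 -169.9] UNITS x 1.26 y -0.03 z 0.44 yaw -0.05 F [ 3.9 -0.7  1.1] w 0.027 t 14.4
```

```bash
python3 -m inch '[{"x":0.5,"y":0,"z":0.15,"yaw":0},{"x":0.45,"y":0,"z":0.2,"yaw":0},{"x":0.4,"y":0,"z":0.2,"yaw":0}]' ;python3 -c "
from h import *
arc(0.77)"
```

```text
time_s: 14.62
tcp_pos: [0.5463, 0.1615, 0.217]
eef_rot: [179.2, 3.0, -169.8]
contact_force: [2.0, -1.0, 1.9]
gripper_width: 0.0279
theta now 1.08 R 0.1372
tcp [0.5463 0.1615 0.217 ] rot [ 179.2    3.  -169.8] UNITS x 1.39 y -0.05 z 0.99 yaw -0.03 F [ 2.  -1.   1.9] w 0.028 t 14.6
```

```bash
python3 -m inch '[{"x":0.5,"y":0,"z":0.35,"yaw":0},{"x":0.45,"y":0,"z":0.35,"yaw":0},{"x":0.4,"y":0,"z":0.35,"yaw":0}]' - 8 ;python3 -c "
from h import *
arc(0.5)"
```

```text
time_s: 14.87
tcp_pos: [0.5162, 0.1564, 0.1945]
eef_rot: [179.1, 3.5, -169.7]
contact_force: [-1.1, -1.2, 5.4]
gripper_width: 0.0282
theta now 0.81 R 0.1369
tcp [0.5162 0.1564 0.1945] rot [ 179.1    3.5 -169.7] UNITS x 1.07 y -0.07 z 1.28 yaw -0.01 F [-1.1 -1.2  5.4] w 0.028 t 14.9
```

```bash
python3 -m inch '[{"x":0,"y":0,"z":0,"yaw":0},{"x":0,"y":0,"z":0,"yaw":0},{"x":0,"y":0,"z":0,"yaw":0},{"x":0,"y":0,"z":0,"yaw":0}]' 0.2 >/dev/null; python3 -m inch '[{"x":0,"y":0,"z":-0.5,"yaw":0},{"x":0,"y":0,"z":-0.7,"yaw":0},{"x":0,"y":0,"z":-0.5,"yaw":0},{"x":0,"y":0,"z":0,"yaw":0},{"x":0,"y":0,"z":0,"yaw":0}]' -1 30 >/dev/null;  python3 -m inch '[{"x":0,"y":0,"z":0,"yaw":0},{"x":0,"y":0,"z":0,"yaw":0},{"x":0,"y":0,"z":0,"yaw":0},{"x":0,"y":0,"z":0,"yaw":0}]';python3 - <<'E'
from h import *
go(.6096-.09*.984,.1745-.09*.179,190.3,.21)
p2,d2,c2=cap("side"); W=cloud(d2,c2)
m=(p2[...,0].astype(int)-p2[...,1]>70)&(p2[...,2]<90)&(W[...,2]>.1); q=W[m];print(m.sum(),q.min(0),q.max(0),q.mean(0))
cv2.imwrite("pics/s5.png",p2[200:400,80:360,::-1])
E
```

```text
time_s: 15.95
tcp_pos: [0.5146, 0.1557, 0.2365]
eef_rot: [179.2, 3.4, -169.8]
contact_force: [0.3, 1.4, 1.1]
gripper_width: 0.0015
tcp [0.5146 0.1557 0.2365] rot [ 179.2    3.4 -169.8] UNITS x -0.21 y 0.05 z 1.07 yaw -0.02 F [0.3 1.4 1.1] w 0.002 t 15.9Traceback (most recent call last):
  File "<stdin>", line 4, in <module>
    return umr_minimum(a, axis, None, out, keepdims, initial, where)
ValueError: zero-size array to reduction operation minimum which has no identity
```

```bash
python3 -m inch '[{"x":-0.5,"y":0.06,"z":0.2,"yaw":0},{"x":0,"y":0,"z":0.5,"yaw":0},{"x":0,"y":0,"z":0.5,"yaw":0},{"x":0.1,"y":0,"z":0.5,"yaw":0}]';python3 -m inch '[{"x":0.2,"y":0,"z":0.5,"yaw":0},{"x":0.2,"y":0,"z":0.5,"yaw":0}]'; python3 -c "
from h import *
go(.6096-.11*.984,.1745-.11*.179,190.3,.106)"
```

```text
time_s: 16.33
tcp_pos: [0.5288, 0.161, 0.1956]
eef_rot: [179.1, 3.6, -169.7]
contact_force: [0.3, 0.4, 3.3]
gripper_width: 0.0003
time_s: 16.5
tcp_pos: [0.5216, 0.1603, 0.1694]
eef_rot: [179.1, 3.7, -169.7]
contact_force: [-0.4, 0.6, 2.5]
gripper_width: 0.0005
tcp [0.5216 0.1603 0.1694] rot [ 179.1    3.7 -169.7] UNITS x 1.00 y -0.11 z 2.48 yaw -0.01 F [-0.4  0.6  2.5] w 0.000 t 16.5
```

```bash
python3 -m inch '[{"x":0.2,"y":0,"z":0.5,"yaw":0},{"x":0.2,"y":0,"z":0.5,"yaw":0},{"x":0.2,"y":0,"z":0.5,"yaw":0},{"x":0.2,"y":-0.05,"z":0.4,"yaw":0}]'; python3 -c "
from h import *
go(.6096-.115*.984,.1745-.115*.179,190.3,.106)"
```

```text
time_s: 16.83
tcp_pos: [0.5055, 0.1571, 0.119]
eef_rot: [179.1, 3.9, -169.7]
contact_force: [1.3, 0.1, 2.1]
gripper_width: 0.0004
tcp [0.5055 0.1571 0.119 ] rot [ 179.1    3.9 -169.7] UNITS x 0.41 y -0.07 z 0.49 yaw 0.01 F [1.3 0.1 2.1] w 0.000 t 16.8
```

```bash
python3 -m inch '[{"x":0.2,"y":-0.05,"z":0.2,"yaw":0},{"x":0.2,"y":0,"z":0.2,"yaw":0},{"x":0,"y":0,"z":0.15,"yaw":0}]'; python3 -m inch '[{"x":0,"y":0,"z":0.15,"yaw":0},{"x":0,"y":0,"z":0.2,"yaw":0}]'; python3 -c "
from h import *
go(.6096-.115*.984,.1745-.115*.179,190.3,.106)"
```

```text
time_s: 17.08
tcp_pos: [0.4981, 0.1553, 0.1054]
eef_rot: [179.1, 4.1, -169.6]
contact_force: [-26.2, -0.7, 56.2]
gripper_width: 0.0006
time_s: 17.25
tcp_pos: [0.4982, 0.1553, 0.105]
eef_rot: [179.2, 4.2, -169.4]
contact_force: [-34.0, -3.2, 75.8]
gripper_width: 0.0004
tcp [0.4982 0.1553 0.105 ] rot [ 179.2    4.2 -169.4] UNITS x 0.08 y -0.04 z -0.05 yaw 0.08 F [-34.   -3.2  75.8] w 0.000 t 17.2
```

```bash
python3 -m inch '[{"x":0,"y":0,"z":-0.3,"yaw":0},{"x":0,"y":0,"z":-0.6,"yaw":0},{"x":0,"y":0,"z":-0.9,"yaw":0},{"x":0,"y":0,"z":-0.9,"yaw":0},{"x":0.5,"y":0,"z":-0.9,"yaw":0}]'; python3 -m inch '[{"x":0.9,"y":0.3,"z":-0.5,"yaw":0},{"x":0.9,"y":0.5,"z":-0.5,"yaw":0},{"x":0.9,"y":0.9,"z":0,"yaw":0},{"x":0,"y":0.9,"z":0,"yaw":0},{"x":0,"y":0.5,"z":0,"yaw":0}]' 0.3; python3 - <<'E'
from h import *
go(.4827,.274,190.3,.2);print(np.round(r.get_state()["joints"],1))
p2,d2,c2=cap("side"); p,d,c=cap("top");W=cloud(d,c)
cv2.imwrite("pics/b6.png",np.hstack([cv2.resize(p[130:290,100:400],(600,320)),cv2.resize(p2[220:400,130:250],(200,320))])[:,:,::-1])
blobs(W,p,.012,.028,100)
for n,pp,dd,cc in(("top",p,d,c),("side",p2,d2,c2)):
    W=cloud(dd,cc);blobs(W,pp,.078,.11,30,(abs(W[...,0]-.53)<.1)&(abs(W[...,1]-.2)<.13))
E
```

```text
time_s: 17.67
tcp_pos: [0.4754, 0.1486, 0.1956]
eef_rot: [179.4, 3.7, -169.4]
contact_force: [1.2, 0.3, 1.4]
gripper_width: 0.0001
time_s: 18.08
tcp_pos: [0.3881, 0.2096, 0.2223]
eef_rot: [179.2, 3.8, -169.8]
contact_force: [0.6, 1.4, 0.3]
gripper_width: 0.0283
tcp [0.3881 0.2096 0.2223] rot [ 179.2    3.8 -169.8] UNITS x -4.11 y 1.84 z 1.19 yaw -0.02 F [0.6 1.4 0.3] w 0.028 t 18.1
[  56.1   -4.2  -32.2    2.5  -58.8 -137.1]
px [ 77 105] 3864 xy 798 499 size 211 157 ang -73 z 0.019 rgb [136 138 135]
px [199  90] 255 xy 872 170 size 279 7 ang -90 z 0.020 rgb [212 216 212]
px [412 198] 393 xy 610 -428 size 85 84 ang 48 z 0.019 rgb [155 165 167]
px [278 222] 269 xy 519 -84 size 54 34 ang -19 z 0.021 rgb [139 183 131]
px [440 279] 134 xy 408 -510 size 199 4 ang -23 z 0.020 rgb [82 63 38]
px [520 298] 373 xy 394 -703 size 299 143 ang 29 z 0.020 rgb [83 63 39]
px [350 280] 290 xy 385 -280 size 55 35 ang -9 z 0.021 rgb [174 178 177]
px [334 325] 132 xy 269 -249 size 36 23 ang -6 z 0.015 rgb [177 180 179]
px [223 399] 1245 xy 70 7 size 224 87 ang -85 z 0.015 rgb [47 42 36]
px [181 199] 783 xy 539 159 size 149 55 ang 11 z 0.095 rgb [159 145 152]
px [132 217] 101 xy 481 273 size 47 14 ang 55 z 0.098 rgb [13 14 15]
px [220 294] 1267 xy 542 162 size 148 56 ang 10 z 0.093 rgb [144 103 111]
px [221 359] 304 xy 483 275 size 46 15 ang 55 z 0.096 rgb [29 29 30]
```

View pics/b6.png

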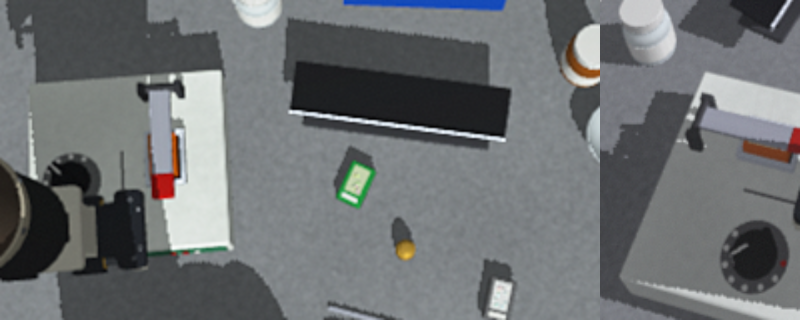

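Clamp is shut: it lies level over the orange cassette at z≈0.095. Green has not moved after all. Grey was knocked to about (0.385, −0.280). Next I measure the dial's red mark and pointer.

```bash
python3 - <<'E'
from h import *
for n in("top","side"):
    p,d,c=cap(n);W=cloud(d,c);p=p.astype(int)
    q=W[...,:2]-np.array([.4825,.274]);R=np.hypot(q[...,0],q[...,1])
    red=(R<.045)&(p[...,0]>1.8*p[...,1])&(p[...,0]>60)
    wh=(R<.026)&(p.min(-1)>90)&(W[...,2]>.066)
    for k,m in(("red",red),("ptr",wh)):
        s=W[m]; 
        if len(s): v=s.mean(0)-[.4825,.274,0];print(n,k,len(s),s.mean(0).round(4),"ang %.1f"%np.degrees(np.arctan2(v[1],v[0])))
    b=W[(R<.03)&(W[...,2]>.09)];print("bar c",b.mean(0),"axis %.1f"%np.degrees(np.arctan2(*np.linalg.svd(b[:,:2]-b[:,:2].mean(0),full_matrices=False)[2][0][::-1])))
E
```

```text
top ptr 9 [0.4872 0.2841 0.0963] ang 65.2
bar c [0.48248892 0.2732241  0.09851137] axis -121.4
side red 10 [0.4521 0.2685 0.0609] ang -169.6
side ptr 15 [0.4916 0.2848 0.0981] ang 49.9
bar c [0.48246063 0.27559835 0.09648609] axis 54.4
```

```bash
python3 -m inch '[{"x":0,"y":0,"z":0,"yaw":-1},{"x":0,"y":0,"z":0,"yaw":-1},{"x":0,"y":0,"z":0,"yaw":-1},{"x":0,"y":0,"z":0,"yaw":-1},{"x":0,"y":0,"z":0,"yaw":-1}]' >/dev/null; python3 -m inch '[{"x":0,"y":0,"z":0,"yaw":-1},{"x":0,"y":0,"z":0,"yaw":-1},{"x":0,"y":0,"z":0,"yaw":-1},{"x":0,"y":0,"z":0,"yaw":-1},{"x":0,"y":0,"z":0,"yaw":-1}]' >/dev/null;python3 -m inch '[{"x":0,"y":0,"z":0,"yaw":-1},{"x":0,"y":0,"z":0,"yaw":-0.3}]' >/dev/null; python3 -c "
from h import *
go(.4825,.2745,-124,.14);print(np.round(r.get_state()['joints'],1))"
```

```text
tcp [0.3889 0.195  0.2154] rot [-177.9    2.  -123.1] UNITS x -4.60 y -1.29 z 3.23 yaw 0.23 F [ 0.7 -0.1  0.6] w 0.057 t 19.3
[ 54.6  -3.7 -32.6   2.3 -59.  -88.9]
```

```bash
python3 -m inch '[{"x":-0.8,"y":-0.25,"z":0.2,"yaw":0.2},{"x":-0.8,"y":-0.25,"z":0.2,"yaw":0},{"x":-0.8,"y":-0.25,"z":0.4,"yaw":0},{"x":-0.8,"y":-0.25,"z":0.6,"yaw":0},{"x":-0.7,"y":-0.2,"z":0.6,"yaw":0}]' >/dev/null; python3 -m inch '[{"x":-0.3,"y":0,"z":0.3,"yaw":0},{"x":0,"y":0,"z":0,"yaw":0},{"x":0,"y":0,"z":0,"yaw":0}]' >/dev/null; python3 -c "
from h import *
go(.4825,.2745,-124,.087);print(np.round(r.get_state()['joints'],1))"
```

```text
tcp [0.4795 0.2592 0.1573] rot [-178.1    1.6 -124.4] UNITS x -0.49 y 0.34 z 2.82 yaw -0.10 F [0.2 0.1 0.4] w 0.057 t 19.9
[ 50.2  11.  -24.9   2.2 -52.4 -86. ]
```

```bash
python3 -m inch '[{"x":-0.25,"y":0.17,"z":0.3,"yaw":0},{"x":-0.24,"y":0.17,"z":0.7,"yaw":0},{"x":0,"y":0,"z":0.6,"yaw":0},{"x":0,"y":0,"z":0.4,"yaw":0},{"x":0,"y":0,"z":0,"yaw":0}]' >/dev/null; python3 -m inch '[{"x":0,"y":0,"z":0,"yaw":0},{"x":0,"y":0,"z":0,"yaw":0}]' >/dev/null; python3 -c "
from h import *
go(.4825,.2745,-124,.087)"
```

```text
tcp [0.4797 0.274  0.1095] rot [-178.1    1.9 -124.4] UNITS x -0.05 y -0.05 z 0.90 yaw -0.11 F [ 0.3  0.7 -0.2] w 0.057 t 20.5
```

```bash
python3 -m inch '[{"x":-0.05,"y":-0.05,"z":0.45,"yaw":0},{"x":0,"y":0,"z":0.35,"yaw":0},{"x":0,"y":0,"z":0,"yaw":0},{"x":0,"y":0,"z":0,"yaw":0}]' >/dev/null; python3 -c "
from h import *
go(.4825,.2745,-124,.087)"; python3 -m inch '[{"x":0,"y":0,"z":0,"yaw":0},{"x":0,"y":0,"z":0,"yaw":0},{"x":0,"y":0,"z":0,"yaw":0},{"x":0,"y":0,"z":0,"yaw":0},{"x":0,"y":0,"z":0,"yaw":0}]' -1 30 >/dev/null;  python3 -m inch '[{"x":0,"y":0,"z":0,"yaw":0},{"x":0,"y":0,"z":0,"yaw":0},{"x":0,"y":0,"z":0,"yaw":0}]' >/dev/null;python3 -c "
from h import *
go(.4825,.2745,-124,.087);print(r.get_state()['moment'])"
```

```text
tcp [0.4832 0.2756 0.0908] rot [-178.     2.2 -124.4] UNITS x 0.06 y 0.00 z 0.15 yaw -0.11 F [0.6 0.3 0.9] w 0.057 t 20.9
tcp [0.4847 0.2751 0.0917] rot [-177.9    2.2 -124.4] UNITS x 0.08 y 0.07 z 0.18 yaw -0.10 F [ 6.4 -2.3 -3.7] w 0.014 t 21.5
[-1.01780485 -1.41629715 -0.08846159]
```

```bash
python3 -m inch '[{"x":0,"y":0,"z":0,"yaw":-1},{"x":0,"y":0,"z":0,"yaw":-1},{"x":0,"y":0,"z":0,"yaw":-1},{"x":0,"y":0,"z":0,"yaw":-1},{"x":0,"y":0,"z":0,"yaw":-1}]' >/dev/null;python3 -c "
from h import *
go(.4825,.2745,10,.087);print(np.round(r.get_state()['moment'],2))"
```

```text
tcp [0.4839 0.2753 0.0916] rot [-177.4    1.4 -103.8] UNITS x 0.05 y 0.06 z 0.18 yaw -28.46 F [0.5 0.8 0.8] w 0.014 t 21.9
[ 0.42  0.96 -0.1 ]
```

```bash
python3 -m inch '[{"x":0,"y":0,"z":0,"yaw":-1},{"x":0,"y":0,"z":0,"yaw":-1},{"x":0,"y":0,"z":0,"yaw":-1},{"x":0,"y":0,"z":0,"yaw":-1},{"x":0,"y":0,"z":0,"yaw":-1}]' >/dev/null;python3 -m inch '[{"x":0,"y":0,"z":0,"yaw":-1},{"x":0,"y":0,"z":0,"yaw":-1},{"x":0,"y":0,"z":0,"yaw":-1},{"x":0,"y":0,"z":0,"yaw":-1},{"x":0,"y":0,"z":0,"yaw":-1}]' >/dev/null;python3 -c "
from h import *
go(.4825,.2745,10,.087);print(np.round(r.get_state()['moment'],2))"
```

```text
tcp [0.4821 0.275  0.0917] rot [-177.2   -0.5  -62.1] UNITS x 0.02 y 0.00 z 0.19 yaw -18.02 F [-0.2  0.3  1.1] w 0.014 t 22.8
[ 0.02  0.8  -0.07]
```

```bash
python3 -m inch '[{"x":0,"y":0,"z":0,"yaw":-1},{"x":0,"y":0,"z":0,"yaw":-1},{"x":0,"y":0,"z":0,"yaw":-1},{"x":0,"y":0,"z":0,"yaw":-1},{"x":0,"y":0,"z":0,"yaw":-1}]' >/dev/null;python3 -m inch '[{"x":0,"y":0,"z":0,"yaw":-1},{"x":0,"y":0,"z":0,"yaw":-1},{"x":0,"y":0,"z":0,"yaw":-1},{"x":0,"y":0,"z":0,"yaw":-1},{"x":0,"y":0,"z":0,"yaw":-1}]' >/dev/null;python3 -m inch '[{"x":0,"y":0,"z":0,"yaw":-1},{"x":0,"y":0,"z":0,"yaw":-1},{"x":0,"y":0,"z":0,"yaw":-1}]' >/dev/null;python3 -c "
from h import *
go(.4825,.2745,10,.087);print(np.round(r.get_state()['moment'],2))"
```

```text
tcp [0.4807 0.273  0.0916] rot [-179.    -2.4   -7.6] UNITS x 0.06 y -0.07 z 0.19 yaw -4.39 F [ 0.8 -0.4 -0.1] w 0.014 t 23.9
[-0.28  0.39 -0.09]
```

```bash
python3 -m inch '[{"x":0,"y":0,"z":0,"yaw":-1},{"x":0,"y":0,"z":0,"yaw":-1},{"x":0,"y":0,"z":0,"yaw":-1},{"x":0,"y":0,"z":0,"yaw":-0.5}]' >/dev/null;python3 -c "
from h import *
go(.4825,.2745,10,.087);print(np.round(r.get_state()['moment'],2))";python3 -m inch '[{"x":0,"y":0,"z":0,"yaw":-0.5},{"x":0,"y":0,"z":0,"yaw":-0.5}]' >/dev/null;python3 -c "
from h import *
go(.4825,.2745,10,.087);print(np.round(r.get_state()['moment'],2))"
```

```text
tcp [0.4807 0.2723 0.0916] rot [-179.7   -2.5    7.3] UNITS x 0.08 y -0.08 z 0.19 yaw -0.68 F [ 0.7  0.3 -0.3] w 0.014 t 24.2
[-0.13  0.33 -0.04]
tcp [0.4807 0.2722 0.0917] rot [-179.9   -2.5   11.5] UNITS x 0.08 y -0.07 z 0.19 yaw 0.37 F [1.2 0.3 0.9] w 0.014 t 24.4
[-0.03  0.23 -0.52]
```

```bash
python3 -m inch '[{"x":0,"y":0,"z":0,"yaw":-0.4},{"x":0,"y":0,"z":0,"yaw":-0.4}]' >/dev/null;python3 -c "
from h import *
go(.4825,.2745,10,.087);print(np.round(r.get_state()['moment'],2))"; python3 -m inch '[{"x":0,"y":0,"z":0,"yaw":0},{"x":0,"y":0,"z":0,"yaw":0}]' >/dev/null;python3 -c "
from h import *
go(.4825,.2745,10,.087);print(np.round(r.get_state()['moment'],2))"
```

```text
tcp [0.4807 0.2722 0.0916] rot [180.   -2.5  14.7] UNITS x 0.09 y -0.07 z 0.19 yaw 1.17 F [-0.2  1.5 -0.6] w 0.015 t 24.5
[-0.07  0.36 -0.8 ]
tcp [0.4805 0.2721 0.0916] rot [-180.    -2.5   14.6] UNITS x 0.09 y -0.07 z 0.19 yaw 1.14 F [1.4 0.7 0.7] w 0.014 t 24.7
[-0.05  0.19 -0.77]
```

```bash
python3 -m inch '[{"x":0,"y":0,"z":0,"yaw":0},{"x":0,"y":0,"z":0,"yaw":0},{"x":0,"y":0,"z":0,"yaw":0},{"x":0,"y":0,"z":0,"yaw":0},{"x":0,"y":0,"z":0,"yaw":0}]' 0.3 >/dev/null;python3 -m inch '[{"x":0,"y":0,"z":-0.5,"yaw":0.5},{"x":0,"y":0,"z":-0.9,"yaw":0.5},{"x":0,"y":0,"z":-0.9,"yaw":0},{"x":0,"y":0,"z":-0.3,"yaw":0},{"x":0,"y":0,"z":0,"yaw":0}]' >/dev/null; python3 - <<'E'
from h import *
go(.4825,.2745,10,.087);print(np.round(r.get_state()['moment'],2))
p2,d2,c2=cap("side"); p,d,c=cap("wrist")
cv2.imwrite("pics/b7.png",np.hstack([cv2.resize(p,(440,330)),cv2.resize(p2[290:410,150:280],(357,330))])[:,:,::-1])
E
```

```text
tcp [0.477  0.2707 0.1577] rot [-180.    -2.4   10.4] UNITS x 0.13 y -0.11 z 2.84 yaw 0.11 F [1.1 0.1 0.2] w 0.057 t 25.5
[-0.12  0.23 -0.03]
```

View pics/b7.png

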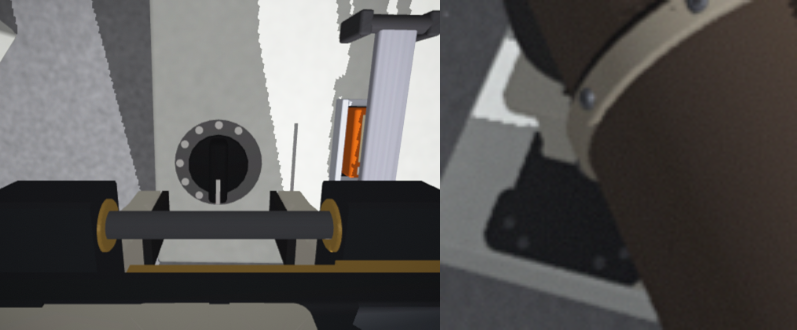

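Wrist view: the pointer, at (217,192), points straight at the robot side (red mark), so the dial is at its end stop. The clamp is shut over the orange cassette at (355,140). Regrip and turn 120° clockwise.

```bash
python3 -m inch '[{"x":0.06,"y":-0.05,"z":0.8,"yaw":0},{"x":0.06,"y":-0.05,"z":0.8,"yaw":0},{"x":0,"y":0,"z":0.7,"yaw":0},{"x":0,"y":0,"z":0.3,"yaw":0},{"x":0,"y":0,"z":0,"yaw":0}]' >/dev/null; python3 -c "
from h import *
go(.4815,.2735,10,.09)"; python3 -m inch '[{"x":0,"y":0,"z":0,"yaw":0}]' >/dev/null; python3 -c "
from h import *
go(.4815,.2735,10,.09)"
```

```text
tcp [0.4803 0.2723 0.085 ] rot [179.9  -2.1  10.4] UNITS x 0.06 y -0.04 z -0.20 yaw 0.11 F [-0.  -0.3 -0.1] w 0.057 t 26.1
tcp [0.4798 0.2717 0.0841] rot [179.8  -2.   10.4] UNITS x 0.09 y -0.06 z -0.23 yaw 0.11 F [-0.1 -0.5  0.1] w 0.057 t 26.1
```

```bash
python3 -m inch '[{"x":0.08,"y":-0.06,"z":-0.2,"yaw":0},{"x":0,"y":0,"z":0,"yaw":0}]' >/dev/null; python3 -m inch '[{"x":0,"y":0,"z":0,"yaw":0},{"x":0,"y":0,"z":0,"yaw":0},{"x":0,"y":0,"z":0,"yaw":0},{"x":0,"y":0,"z":0,"yaw":0},{"x":0,"y":0,"z":0,"yaw":0}]' -1 35 >/dev/null; python3 -m inch '[{"x":0,"y":0,"z":0,"yaw":0},{"x":0,"y":0,"z":0,"yaw":0},{"x":0,"y":0,"z":0,"yaw":0}]'; python3 -m inch '[{"x":0,"y":0,"z":0,"yaw":1},{"x":0,"y":0,"z":0,"yaw":1},{"x":0,"y":0,"z":0,"yaw":1},{"x":0,"y":0,"z":0,"yaw":1},{"x":0,"y":0,"z":0,"yaw":1}]' >/dev/null;python3 -c "
from h import *
go(.4815,.2735,-110,.09)"
```

```text
time_s: 26.97
tcp_pos: [0.4832, 0.2728, 0.0935]
eef_rot: [179.7, -2.2, 10.5]
contact_force: [2.7, -1.3, -0.1]
gripper_width: 0.0136
tcp [0.4833 0.2727 0.0935] rot [-179.4   -2.2  -10.3] UNITS x -0.08 y -0.02 z 0.14 yaw 24.93 F [0.6 0.1 0.9] w 0.014 t 27.4
```

```bash
python3 -m inch '[{"x":0,"y":0,"z":0,"yaw":1},{"x":0,"y":0,"z":0,"yaw":1},{"x":0,"y":0,"z":0,"yaw":1},{"x":0,"y":0,"z":0,"yaw":1},{"x":0,"y":0,"z":0,"yaw":1}]' >/dev/null; python3 -m inch '[{"x":0,"y":0,"z":0,"yaw":1},{"x":0,"y":0,"z":0,"yaw":1},{"x":0,"y":0,"z":0,"yaw":1},{"x":0,"y":0,"z":0,"yaw":1},{"x":0,"y":0,"z":0,"yaw":1}]' >/dev/null; python3 -m inch '[{"x":0,"y":0,"z":0,"yaw":1},{"x":0,"y":0,"z":0,"yaw":1},{"x":0,"y":0,"z":0,"yaw":1},{"x":0,"y":0,"z":0,"yaw":1},{"x":0,"y":0,"z":0,"yaw":1}]' >/dev/null;python3 -c "
from h import *
go(.4815,.2735,-110,.09);print(r.get_state()['moment'])"
```

```text
tcp [0.4832 0.2726 0.0935] rot [-177.9   -0.7  -73.1] UNITS x -0.06 y 0.06 z 0.14 yaw 9.23 F [0.8 0.3 1.2] w 0.014 t 28.6
[-0.13182632  0.41521158  0.06646569]
```

```bash
python3 -m inch '[{"x":0,"y":0,"z":0,"yaw":1},{"x":0,"y":0,"z":0,"yaw":1},{"x":0,"y":0,"z":0,"yaw":1},{"x":0,"y":0,"z":0,"yaw":1},{"x":0,"y":0,"z":0,"yaw":1}]' >/dev/null; python3 -m inch '[{"x":0,"y":0,"z":0,"yaw":1},{"x":0,"y":0,"z":0,"yaw":1},{"x":0,"y":0,"z":0,"yaw":1},{"x":0,"y":0,"z":0,"yaw":0.5},{"x":0,"y":0,"z":0,"yaw":0}]' >/dev/null;python3 -c "
from h import *
go(.4815,.2735,-109.7,.09);print(r.get_state()['moment'])"
```

```text
tcp [0.4834 0.2729 0.0935] rot [-177.9    0.5 -108.9] UNITS x 0.00 y 0.09 z 0.14 yaw 0.20 F [0.2 1.3 0.1] w 0.014 t 29.5
[-0.00713198  0.4735311  -0.03599549]
```

Within a degree. Release, back off and look.

```bash
python3 -m inch '[{"x":0,"y":0,"z":0,"yaw":0},{"x":0,"y":0,"z":0,"yaw":0},{"x":0,"y":0,"z":0,"yaw":0},{"x":0,"y":0,"z":0,"yaw":0},{"x":0,"y":0,"z":0,"yaw":0}]' 0.3 >/dev/null;python3 -m inch '[{"x":0,"y":0,"z":-0.4,"yaw":0},{"x":0,"y":0,"z":-0.9,"yaw":0},{"x":0,"y":0,"z":-0.9,"yaw":0},{"x":0,"y":0,"z":-0.9,"yaw":0},{"x":0,"y":0,"z":-0.9,"yaw":0}]' >/dev/null;python3 -m inch '[{"x":0.3,"y":0.9,"z":-0.3,"yaw":0},{"x":0.3,"y":0.9,"z":0,"yaw":0},{"x":0.3,"y":0.9,"z":0,"yaw":0},{"x":0.3,"y":0.9,"z":0,"yaw":0},{"x":0.3,"y":0.9,"z":0,"yaw":0}]'; python3 - <<'E'
from h import *
go(.4815,.2735,-110,.09);print(np.round(r.get_state()["joints"],1))
for n in("side","top"):
    p,d,c=cap(n,n+"8");W=cloud(d,c)
    q=W[...,:2]-np.array([.4825,.274]);b=W[(np.hypot(q[...,0],q[...,1])<.03)&(W[...,2]>.09)&(W[...,2]<.11)]
    if len(b)>20: print(n,len(b),"bar c",b.mean(0),"axis %.1f"%np.degrees(np.arctan2(*np.linalg.svd(b[:,:2]-b[:,:2].mean(0),full_matrices=False)[2][0][::-1])))
    blobs(W,p,.012,.028,100,(W[...,0]<.6)&(W[...,1]>-.4)&(W[...,0]>.2))
a=cv2.imread("pics/side8.png")[270:410,140:320];b=cv2.imread("pics/top8.png")[150:270,100:220];cv2.imwrite("pics/b8.png",np.hstack([cv2.resize(a,(463,360)),cv2.resize(b,(330,360))]))
E
```

```text
time_s: 30.72
tcp_pos: [0.3601, 0.2732, 0.2076]
eef_rot: [-177.8, 0.6, -108.7]
contact_force: [0.1, 0.6, -0.2]
gripper_width: 0.0567
tcp [0.3601 0.2732 0.2076] rot [-177.8    0.6 -108.7] UNITS x -1.52 y -4.41 z 4.89 yaw 0.31 F [ 0.1  0.6 -0.2] w 0.057 t 30.7
[ 64.2  -0.7 -30.9   2.4 -59.  -84.2]
side 237 bar c [0.48227003 0.27553211 0.09651382] axis 70.1
px [208 400] 268 xy 489 331 size 224 7 ang 11 z 0.020 rgb [113 115 116]
top 113 bar c [0.47993072 0.27057742 0.09854933] axis 71.0
px [ 55 203] 110 xy 519 503 size 90 7 ang -28 z 0.020 rgb [195 202 196]
px [278 222] 271 xy 519 -85 size 54 34 ang -19 z 0.021 rgb [138 183 132]
px [350 280] 292 xy 385 -281 size 54 35 ang -9 z 0.021 rgb [173 177 176]
px [334 325] 126 xy 269 -249 size 37 23 ang -6 z 0.015 rgb [177 182 179]
```

View pics/b8.png

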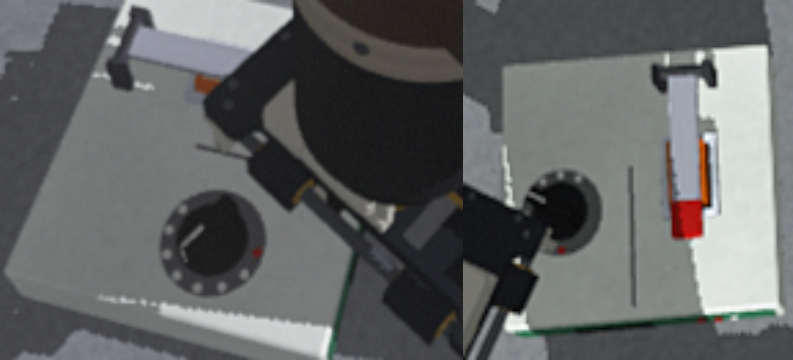

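Bar axis is now 70.5°, against 190.3° for the red mark: 120° clockwise, i.e. 4 clicks. The pointer and red mark in the picture agree, and the clamp is still shut. Now the green cassette.

```bash
python3 -m inch '[{"x":0,"y":0.8,"z":0,"yaw":1},{"x":0,"y":0.8,"z":0,"yaw":1},{"x":0,"y":0,"z":0,"yaw":1},{"x":0,"y":0,"z":0,"yaw":1},{"x":0,"y":0,"z":0,"yaw":1}]' 0.6 >/dev/null; python3 -m inch '[{"x":0,"y":0,"z":0,"yaw":1},{"x":0,"y":0,"z":0,"yaw":1},{"x":0,"y":0,"z":0,"yaw":1},{"x":0,"y":0,"z":0,"yaw":1},{"x":0,"y":0,"z":0,"yaw":1}]' >/dev/null; python3 -m inch '[{"x":0,"y":0,"z":0,"yaw":1},{"x":0,"y":0,"z":0,"yaw":1},{"x":0,"y":0,"z":0,"yaw":1},{"x":0,"y":0,"z":0,"yaw":1},{"x":0,"y":0,"z":0,"yaw":1}]' >/dev/null; python3 -m inch '[{"x":0,"y":0,"z":0,"yaw":1},{"x":0,"y":0,"z":0,"yaw":1},{"x":0,"y":0,"z":0,"yaw":1},{"x":0,"y":0,"z":0,"yaw":1},{"x":0,"y":0,"z":0,"yaw":1}]' >/dev/null; python3 -c "
from h import *
go(.5205,-.083,161,.15)"
```

```text
tcp [0.3252 0.2903 0.2215] rot [178.8   2.5 168. ] UNITS x -10.61 y -13.05 z 3.05 yaw 1.75 F [0.2 0.  0.2] w 0.070 t 32.5
```

```bash
python3 -m inch '[{"x":0,"y":0,"z":0,"yaw":1},{"x":0,"y":-0.3,"z":0,"yaw":0.7},{"x":-0.74,"y":-0.9,"z":0,"yaw":0},{"x":-0.74,"y":-0.9,"z":0,"yaw":0},{"x":-0.74,"y":-0.9,"z":0,"yaw":0}]' >/dev/null; python3 -m inch '[{"x":-0.74,"y":-0.9,"z":0,"yaw":0},{"x":-0.74,"y":-0.9,"z":0,"yaw":0},{"x":-0.74,"y":-0.9,"z":0,"yaw":0},{"x":-0.74,"y":-0.9,"z":0,"yaw":0},{"x":-0.74,"y":-0.9,"z":0,"yaw":0}]' >/dev/null; python3 -c "
from h import *
go(.5205,-.083,161,.15)"
```

```text
tcp [0.4323 0.0545 0.2258] rot [177.8   1.  162.6] UNITS x -4.95 y -4.31 z 2.96 yaw 0.41 F [ 0.9  1.5 -0.3] w 0.070 t 33.3
```

```bash
python3 -m inch '[{"x":-0.85,"y":-0.72,"z":0.1,"yaw":0.3},{"x":-0.85,"y":-0.72,"z":0.2,"yaw":0.1},{"x":-0.85,"y":-0.72,"z":0.3,"yaw":0},{"x":-0.85,"y":-0.72,"z":0.4,"yaw":0},{"x":-0.85,"y":-0.72,"z":0.4,"yaw":0}]' >/dev/null; python3 -m inch '[{"x":-0.5,"y":-0.4,"z":0.4,"yaw":0},{"x":0,"y":0,"z":0.3,"yaw":0},{"x":0,"y":0,"z":0,"yaw":0},{"x":0,"y":0,"z":0,"yaw":0}]' >/dev/null; python3 - <<'E'
from h import *
go(.5205,-.083,161,.018)
p,d,c=cap("wrist"); W=cloud(d,c); blobs(W,p,.012,.028,100)
E
```

```text
tcp [ 0.5229 -0.0919  0.1755] rot [177.6   1.4 160.7] UNITS x 0.36 y 0.04 z 6.30 yaw -0.07 F [-0.6 -0.2  0.3] w 0.070 t 34.1
px [475 111] 2454 xy 531 83 size 207 2 ang 10 z 0.020 rgb [143 144 141]
px [  4 125] 275 xy 405 -266 size 28 7 ang -25 z 0.016 rgb [60 60 61]
px [160 118] 706 xy 442 -155 size 25 25 ang 71 z 0.020 rgb [175 139  57]
px [279 183] 2668 xy 522 -84 size 54 34 ang -20 z 0.019 rgb [195 215 169]
```

```bash
python3 -m inch '[{"x":0.18,"y":0,"z":0.8,"yaw":0.1},{"x":0.18,"y":0.05,"z":0.8,"yaw":0},{"x":0,"y":0,"z":0.8,"yaw":0},{"x":0,"y":0,"z":0.8,"yaw":0},{"x":0,"y":0,"z":0.5,"yaw":0}]' >/dev/null; python3 -m inch '[{"x":0,"y":0,"z":0,"yaw":0},{"x":0,"y":0,"z":0,"yaw":0}]' >/dev/null; python3 -c "
from h import *
go(.5215,-.0835,160,.018)"
```

```text
tcp [ 0.5209 -0.0784  0.0886] rot [177.3   2.  160.9] UNITS x 0.01 y -0.32 z 2.81 yaw 0.22 F [ 1.   0.4 -0.3] w 0.070 t 34.7
```

```bash
python3 -m inch '[{"x":0,"y":-0.3,"z":0.7,"yaw":0.2},{"x":0,"y":-0.05,"z":0.7,"yaw":0},{"x":0,"y":-0.04,"z":0.6,"yaw":0},{"x":0,"y":0,"z":0.35,"yaw":0},{"x":0,"y":0,"z":0,"yaw":0}]' >/dev/null; python3 -m inch '[{"x":0,"y":0,"z":0,"yaw":0},{"x":0,"y":0,"z":0,"yaw":0}]' >/dev/null; python3 -c "
from h import *
go(.5215,-.0835,160,.018)"
```

```text
tcp [ 0.5272 -0.0821  0.0381] rot [176.8   2.8 160.4] UNITS x 0.24 y -0.17 z 0.79 yaw 0.11 F [ 0.1 -0.4  0.3] w 0.070 t 35.3
```

```bash
python3 -m inch '[{"x":0.2,"y":-0.14,"z":0.5,"yaw":0},{"x":0.04,"y":0,"z":0.35,"yaw":0},{"x":0,"y":0,"z":0,"yaw":0}]' >/dev/null; python3 -c "
from h import *
go(.5215,-.0835,160,.018)"
```

```text
tcp [ 0.5247 -0.0819  0.0197] rot [176.7   3.2 160.5] UNITS x 0.10 y -0.11 z 0.05 yaw 0.12 F [-0.3 -0.6  0.3] w 0.070 t 35.5
```

```bash
python3 -m inch '[{"x":0.1,"y":-0.08,"z":0.08,"yaw":0},{"x":0,"y":0,"z":0,"yaw":0},{"x":0,"y":0,"z":0,"yaw":0},{"x":0,"y":0,"z":0,"yaw":0},{"x":0,"y":0,"z":0,"yaw":0}]' -1 30 >/dev/null; python3 -m inch '[{"x":0,"y":0,"z":0,"yaw":0},{"x":0,"y":0,"z":0,"yaw":0},{"x":0,"y":0,"z":0,"yaw":0}]' >/dev/null;python3 -c "
from h import *
go(.5215,-.0835,160,.018)"
```

```text
tcp [ 0.5234 -0.0827  0.0197] rot [176.6   3.3 160.5] UNITS x 0.07 y -0.06 z 0.06 yaw 0.13 F [ 0.7 -0.1 -0.5] w 0.034 t 36.2
```

```bash
python3 -m inch '[{"x":0,"y":0,"z":-0.6,"yaw":0},{"x":0,"y":0,"z":-0.9,"yaw":0},{"x":0,"y":0,"z":-0.9,"yaw":-1},{"x":0,"y":0,"z":-0.9,"yaw":-1},{"x":0,"y":0,"z":-0.9,"yaw":-1}]' >/dev/null; python3 -m inch '[{"x":-0.9,"y":0,"z":-0.5,"yaw":-1},{"x":-0.9,"y":0,"z":0,"yaw":-0.2},{"x":-0.9,"y":0,"z":0,"yaw":0},{"x":-0.9,"y":0,"z":0,"yaw":0},{"x":0,"y":0,"z":0,"yaw":0}]' >/dev/null;python3 -c "
from h import *
go(.630,-.0935,177.6,.09)"
```

```text
tcp [ 0.6047 -0.0934  0.1492] rot [177.8   4.1 178.2] UNITS x -0.84 y -0.07 z 2.43 yaw 0.15 F [ 0.5 -0.1  0.7] w 0.034 t 37.0
```

```bash
python3 -m inch '[{"x":-0.4,"y":0,"z":0.5,"yaw":0.1},{"x":-0.4,"y":-0.05,"z":0.6,"yaw":0},{"x":0,"y":0,"z":0.5,"yaw":0},{"x":0,"y":0,"z":0.1,"yaw":0},{"x":0,"y":0,"z":0,"yaw":0}]' >/dev/null;python3 -c "
from h import *
go(.630,-.0935,177.6,.09)"
```

```text
tcp [ 0.6291 -0.0939  0.1063] rot [177.8   4.  177.7] UNITS x 0.01 y -0.01 z 0.65 yaw 0.03 F [-0.4  0.2  0.2] w 0.034 t 37.5
```

```bash
python3 -m inch '[{"x":0,"y":0,"z":0.35,"yaw":0},{"x":0,"y":0,"z":0.25,"yaw":0},{"x":0,"y":0,"z":0,"yaw":0}]' >/dev/null;python3 -c "
from h import *
go(.630,-.0935,177.6,.09)";python3 -m inch '[{"x":0,"y":0,"z":0.12,"yaw":0},{"x":0,"y":0,"z":0,"yaw":0}]' - 10 >/dev/null;python3 -c "
from h import *
go(.630,-.0935,177.6,.087)"
```

```text
tcp [ 0.6297 -0.0933  0.0912] rot [177.7   4.1 177.7] UNITS x -0.01 y -0.01 z 0.05 yaw 0.03 F [-0.4  0.4 -0.5] w 0.033 t 37.7
tcp [ 0.6297 -0.0931  0.0883] rot [177.7   4.1 177.7] UNITS x -0.01 y -0.02 z 0.05 yaw 0.03 F [ 0.4  0.5 -0.5] w 0.034 t 37.9
```

```bash
python3 -m inch '[{"x":0,"y":0,"z":0.15,"yaw":0},{"x":0,"y":0,"z":0.15,"yaw":0}]' - 6 >/dev/null;python3 -c "
from h import *
go(.630,-.0935,177.6,.087)";python3 -m inch '[{"x":0,"y":0,"z":0.15,"yaw":0},{"x":0,"y":0,"z":0,"yaw":0}]' - 5 >/dev/null;python3 -c "
from h import *
go(.630,-.0935,177.6,.087)"
```

```text
tcp [ 0.6305 -0.0929  0.0819] rot [177.7   4.2 177.8] UNITS x 0.00 y -0.02 z -0.21 yaw 0.04 F [-3.1  0.2  2.2] w 0.033 t 38.0
tcp [ 0.6309 -0.0926  0.0781] rot [177.7   4.2 177.8] UNITS x 0.01 y -0.02 z -0.36 yaw 0.04 F [-0.2  0.2 -1.2] w 0.034 t 38.2
```

```bash
python3 -m inch '[{"x":0,"y":0,"z":0,"yaw":0},{"x":0,"y":0,"z":0,"yaw":0},{"x":0,"y":0,"z":0,"yaw":0},{"x":0,"y":0,"z":0,"yaw":0}]' 0.2 >/dev/null; python3 -m inch '[{"x":0,"y":0,"z":-0.4,"yaw":0},{"x":0,"y":0,"z":-0.9,"yaw":0},{"x":0,"y":0,"z":-0.9,"yaw":0},{"x":0.8,"y":0,"z":-0.9,"yaw":0},{"x":0.8,"y":0,"z":-0.9,"yaw":0}]' 0.6 >/dev/null; python3 -m inch '[{"x":0.9,"y":-0.2,"z":0,"yaw":0},{"x":0.9,"y":-0.5,"z":0,"yaw":0.5},{"x":0.9,"y":-0.8,"z":0,"yaw":0.5},{"x":0.9,"y":-0.8,"z":0,"yaw":0.5},{"x":0.9,"y":-0.8,"z":0,"yaw":0.6}]' >/dev/null; python3 - <<'E'
from h import *
go(.385,-.2805,171,.15)
p,d,c=cap("top");W=cloud(d,c);blobs(W,p,.012,.028,100,(W[...,0]<.6)&(W[...,1]>-.4)&(W[...,0]>.2))
g=(p[...,1].astype(int)-p[...,0]>40)&(W[...,2]>.045); q=W[g]; print(len(q),q.min(0) if len(q) else 0,q.max(0) if len(q) else 0)
p2,d2,c2=cap("side","s9");W=cloud(d2,c2);blobs(W,p2,.012,.028,100,(W[...,0]<.6)&(W[...,1]>-.4)&(W[...,0]>.2))
q=W[(W[...,0]>.58)&(W[...,0]<.68)&(abs(W[...,1]+.13)<.15)&(W[...,2]>.04)&(W[...,2]<.12)]
k=np.array([.239,-.0123,-.0915]);h=(q[:,2]-q[:,:2]@k[:2]-k[2])*.97
for lo,hi in((.008,.016),(.016,.024),(.024,.05)): 
    s=q[(h>lo)&(h<hi)];print(lo,len(s),np.percentile(s,[2,98],0).round(3).tolist() if len(s) else '')
E
```

```text
tcp [ 0.465  -0.163   0.1744] rot [177.1   4.4 169.4] UNITS x 2.35 y -5.24 z 0.54 yaw -0.39 F [-0.4 -0.8  0.9] w 0.070 t 39.4
px [ 34 229] 311 xy 445 543 size 255 7 ang -28 z 0.020 rgb [193 200 194]
px [350 280] 289 xy 385 -281 size 54 34 ang -8 z 0.021 rgb [175 178 178]
px [334 325] 123 xy 269 -249 size 37 24 ang -6 z 0.015 rgb [176 181 179]
81 [ 0.61369602 -0.10898129  0.06133727] [ 0.65911057 -0.07446562  0.09080893]
px [360 188] 237 xy 387 -277 size 54 36 ang -9 z 0.019 rgb [132 134 136]
px [209 400] 264 xy 489 331 size 222 8 ang 11 z 0.020 rgb [109 111 111]
0.008 61 [[0.601, -0.105, 0.065], [0.654, -0.072, 0.078]]
0.016 269 [[0.603, -0.106, 0.072], [0.653, -0.073, 0.086]]
0.024 0
```

Green lies flat on the rack: every top point is 16–24 mm above the plate, centre about (0.628, −0.09). Now grey.

```bash
python3 -m inch '[{"x":0.45,"y":-0.95,"z":0,"yaw":-0.3},{"x":0.45,"y":-0.95,"z":0,"yaw":0},{"x":0.45,"y":-0.95,"z":0,"yaw":0},{"x":0.45,"y":-0.95,"z":0,"yaw":0},{"x":0.4,"y":-0.9,"z":0,"yaw":0}]' >/dev/null; python3 -m inch '[{"x":0,"y":0,"z":0,"yaw":-0.2},{"x":0,"y":0,"z":0,"yaw":0}]' >/dev/null; python3 - <<'E'
from h import *
go(.386,-.2795,171.5,.018)
p,d,c=cap("wrist","w10"); W=cloud(d,c); blobs(W,p,.012,.028,100)
E
```

```text
tcp [ 0.3877 -0.2754  0.1708] rot [177.3   5.  171.5] UNITS x 0.57 y -0.45 z 6.07 yaw 0.01 F [-0.4  1.2  0.5] w 0.070 t 40.0
px [282  20] 968 xy 277 -249 size 27 23 ang -8 z 0.013 rgb [217 219 217]
px [263 177] 2778 xy 388 -280 size 54 34 ang -8 z 0.019 rgb [194 197 197]
px [416 215] 577 xy 441 -157 size 25 22 ang -41 z 0.020 rgb [190 148  59]
```

```bash
python3 -m inch '[{"x":0.1,"y":-0.1,"z":0.8,"yaw":0},{"x":0.1,"y":-0.1,"z":0.8,"yaw":0},{"x":0.1,"y":-0.1,"z":0.8,"yaw":0},{"x":0.1,"y":-0.1,"z":0.8,"yaw":0},{"x":0.08,"y":-0.05,"z":0.8,"yaw":0}]' >/dev/null; python3 -m inch '[{"x":0,"y":0,"z":0.4,"yaw":0},{"x":0,"y":0,"z":0,"yaw":0}]' >/dev/null; python3 -c "
from h import *
go(.387,-.2795,171.5,.018)"
```

```text
tcp [ 0.3925 -0.2787  0.0607] rot [177.5   5.6 171.8] UNITS x 0.38 y -0.14 z 1.67 yaw 0.07 F [0.3 0.1 0.7] w 0.070 t 40.7
```

```bash
python3 -m inch '[{"x":0.2,"y":-0.1,"z":0.6,"yaw":0},{"x":0.2,"y":-0.05,"z":0.6,"yaw":0},{"x":0.05,"y":0,"z":0.35,"yaw":0},{"x":0,"y":0,"z":0,"yaw":0}]' >/dev/null; python3 -c "
from h import *
go(.387,-.2795,171.5,.018)"
```

```text
tcp [ 0.3892 -0.2783  0.0222] rot [177.5   5.8 172.1] UNITS x 0.10 y -0.07 z 0.16 yaw 0.14 F [0.2 0.5 0.4] w 0.070 t 41.0
```

```bash
python3 -m inch '[{"x":0.08,"y":-0.06,"z":0.2,"yaw":0.1},{"x":0,"y":0,"z":0,"yaw":0},{"x":0,"y":0,"z":0,"yaw":0},{"x":0,"y":0,"z":0,"yaw":0},{"x":0,"y":0,"z":0,"yaw":0}]' -1 30 >/dev/null; python3 -m inch '[{"x":0,"y":0,"z":0,"yaw":0},{"x":0,"y":0,"z":0,"yaw":0},{"x":0,"y":0,"z":0,"yaw":0}]' >/dev/null;python3 -c "
from h import *
go(.387,-.2795,171.5,.018)"
```

```text
tcp [ 0.3912 -0.2798  0.0208] rot [177.5   6.2 171.7] UNITS x 0.18 y -0.02 z 0.09 yaw 0.06 F [0.5 0.2 0.4] w 0.034 t 41.7
```

```bash
python3 -m inch '[{"x":0,"y":0,"z":-0.6,"yaw":0},{"x":0,"y":0,"z":-0.9,"yaw":0},{"x":0,"y":0,"z":-0.9,"yaw":-0.7},{"x":0,"y":0,"z":-0.9,"yaw":-0.8},{"x":-0.3,"y":0,"z":-0.9,"yaw":0}]' >/dev/null; python3 -m inch '[{"x":-0.9,"y":0.4,"z":-0.8,"yaw":0},{"x":-0.9,"y":0.5,"z":-0.5,"yaw":0},{"x":-0.9,"y":0.5,"z":-0.2,"yaw":0},{"x":-0.9,"y":0.5,"z":0,"yaw":0},{"x":-0.9,"y":0.5,"z":0,"yaw":0}]' >/dev/null;python3 -c "
from h import *
go(.629,-.172,177.6,.11)"
```

```text
tcp [ 0.4932 -0.2272  0.1845] rot [178.1   6.2 177.6] UNITS x -4.99 y 2.31 z 3.62 yaw 0.01 F [-0.5 -0.4 -0.7] w 0.034 t 42.5
```

```bash
python3 -m inch '[{"x":-0.9,"y":0.45,"z":0.1,"yaw":0},{"x":-0.9,"y":0.45,"z":0.1,"yaw":0},{"x":-0.9,"y":0.45,"z":0.2,"yaw":0},{"x":-0.9,"y":0.45,"z":0.3,"yaw":0},{"x":-0.8,"y":0.4,"z":0.5,"yaw":0}]' >/dev/null; python3 -m inch '[{"x":-0.2,"y":0,"z":0.5,"yaw":0},{"x":0,"y":0,"z":0.2,"yaw":0},{"x":0,"y":0,"z":0,"yaw":0}]' >/dev/null;python3 -c "
from h import *
go(.629,-.172,177.6,.1)"
```

```text
tcp [ 0.6237 -0.1698  0.1512] rot [178.1   6.3 177.8] UNITS x 0.01 y -0.15 z 2.06 yaw 0.05 F [-0.9 -0.4 -0.6] w 0.034 t 43.2
```

```bash
python3 -m inch '[{"x":0,"y":-0.1,"z":0.7,"yaw":0},{"x":0,"y":-0.05,"z":0.7,"yaw":0},{"x":0,"y":0,"z":0.5,"yaw":0},{"x":0,"y":0,"z":0,"yaw":0}]' >/dev/null;python3 -c "
from h import *
go(.629,-.172,177.6,.09)"
```

```text
tcp [ 0.626 -0.174  0.104] rot [178.1   6.3 177.7] UNITS x -0.05 y 0.06 z 0.57 yaw 0.02 F [-0.4 -0.1 -0.8] w 0.034 t 43.5
```

```bash
python3 -m inch '[{"x":-0.06,"y":0,"z":0.35,"yaw":0},{"x":-0.04,"y":0,"z":0.25,"yaw":0},{"x":0,"y":0,"z":0,"yaw":0}]' >/dev/null;python3 -c "
from h import *
go(.629,-.172,177.6,.09)";python3 -m inch '[{"x":0,"y":0,"z":0.15,"yaw":0},{"x":0,"y":0,"z":0.1,"yaw":0},{"x":0,"y":0,"z":0,"yaw":0}]' - 6 >/dev/null;python3 -c "
from h import *
go(.629,-.172,177.6,.08)"
```

```text
tcp [ 0.6293 -0.1749  0.0906] rot [178.1   6.4 177.6] UNITS x 0.02 y 0.12 z 0.02 yaw 0.01 F [ 0.6  0.2 -1.2] w 0.034 t 43.8
tcp [ 0.63   -0.1752  0.0856] rot [178.1   6.5 177.6] UNITS x 0.07 y 0.12 z 0.22 yaw 0.01 F [-0.4 -0.  -0.9] w 0.034 t 44.0
```

```bash
python3 -m inch '[{"x":0,"y":0,"z":0.15,"yaw":0},{"x":0,"y":0,"z":0.15,"yaw":0}]' - 5 >/dev/null;python3 -c "
from h import *
go(.629,-.172,177.6,.08)"; python3 -m inch '[{"x":0,"y":0,"z":0,"yaw":0},{"x":0,"y":0,"z":0,"yaw":0},{"x":0,"y":0,"z":0,"yaw":0},{"x":0,"y":0,"z":0,"yaw":0}]' 0.2 >/dev/null; python3 -m inch '[{"x":0,"y":0,"z":-0.4,"yaw":0},{"x":0,"y":0,"z":-0.9,"yaw":0},{"x":0,"y":0,"z":-0.9,"yaw":0},{"x":0.5,"y":0,"z":-0.9,"yaw":0},{"x":0.8,"y":0,"z":-0.9,"yaw":0}]' >/dev/null; python3 -m inch '[{"x":0.9,"y":-0.2,"z":-0.3,"yaw":0},{"x":0.9,"y":-0.8,"z":0,"yaw":0},{"x":0.9,"y":-0.8,"z":0,"yaw":0},{"x":0.9,"y":-0.8,"z":0,"yaw":0},{"x":0.9,"y":-0.8,"z":0,"yaw":0}]' >/dev/null; python3 -m inch '[{"x":0.6,"y":-0.8,"z":0,"yaw":0},{"x":0,"y":-0.8,"z":0,"yaw":0},{"x":0,"y":-0.8,"z":0,"yaw":0},{"x":0,"y":-0.8,"z":0,"yaw":0},{"x":0,"y":-0.8,"z":0,"yaw":0}]' ;python3 - <<'E'
from h import *
for n in("top","side"):
    p,d,c=cap(n,n+"11");W=cloud(d,c);print(n);blobs(W,p,.006,.04,40,(W[...,0]<.59)&(W[...,1]>-.5)&(W[...,0]>.2)&(W[...,1]<.05))
    k=np.array([.239,-.0123,-.0915]);h=(W[...,2]-W[...,:2]@k[:2]-k[2])*.97
    V=W.copy();V[...,2]=h;blobs(V,p,.008,.03,40,(W[...,0]>.58)&(W[...,0]<.68)&(abs(W[...,1]+.13)<.15))
    q=W[...,:2]-np.array([.4825,.274]);b=W[(np.hypot(q[...,0],q[...,1])<.03)&(W[...,2]>.09)&(W[...,2]<.11)]
    if len(b)>20: print(n,len(b),"bar axis %.1f"%np.degrees(np.arctan2(*np.linalg.svd(b[:,:2]-b[:,:2].mean(0),full_matrices=False)[2][0][::-1])))
    a=W[(abs(W[...,0]-.545)<.06)&(abs(W[...,1]-.165)<.03)&(W[...,2]>.09)];print("clamp z",np.percentile(a[:,2],[5,50,95]).round(4))
    L=(a[:,:2]-[.523,.159])@[.984,.179]; print("clamp slope",np.polyfit(L,a[:,2],1).round(4))
a=cv2.imread("pics/side11.png")[110:410,100:400];b=cv2.imread("pics/top11.png")[120:345,90:440];cv2.imwrite("pics/b11.png",np.hstack([cv2.resize(a,(300,300)),cv2.resize(b,(467,300))]))
E
```

```text
tcp [ 0.6314 -0.175   0.0795] rot [178.1   6.6 177.6] UNITS x 0.10 y 0.12 z -0.03 yaw 0.01 F [-3.2  1.9  8.1] w 0.034 t 44.2
time_s: 45.77
tcp_pos: [0.4483, -0.3605, 0.1796]
eef_rot: [178.4, 7.6, 178.1]
contact_force: [0.5, 0.9, 0.1]
gripper_width: 0.0524
top
px [430 305] 121 xy 344 -485 size 76 25 ang -3 z 0.022 rgb [83 63 39]
px [366 300] 210 xy 337 -325 size 125 12 ang -87 z 0.011 rgb [225 228 224]
px [335 326] 125 xy 268 -250 size 40 23 ang -11 z 0.015 rgb [183 192 186]
px [285 177] 285 xy 625 -92 size 53 34 ang -3 z 0.021 rgb [177 218 165]
top 113 bar axis 70.8
clamp z [0.0914 0.0951 0.0995]
clamp slope [0.0016 0.0953]
side
px [335 126] 192 xy 526 -481 size 63 31 ang 6 z 0.023 rgb [119 118 120]
px [312 129] 122 xy 576 -425 size 87 27 ang -90 z 0.028 rgb [107 111 116]
px [395 141] 273 xy 349 -484 size 87 30 ang -1 z 0.023 rgb [86 67 49]
px [381 185] 156 xy 340 -319 size 128 11 ang -87 z 0.010 rgb [185 184 186]
px [401 212] 138 xy 271 -247 size 36 27 ang -6 z 0.013 rgb [121 121 127]
px [324 216] 105 xy 441 -151 size 23 22 ang 22 z 0.020 rgb [128 102  53]
px [257 172] 294 xy 626 -171 size 53 36 ang -3 z 0.019 rgb [133 133 137]
px [242 195] 327 xy 628 -90 size 53 37 ang -3 z 0.019 rgb [ 98 163 104]
side 240 bar axis 70.0
clamp z [0.091  0.0935 0.0956]
clamp slope [0.0015 0.0934]
```

View pics/b11.png

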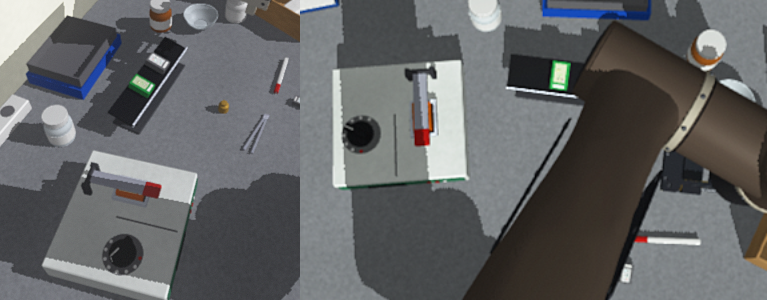

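Side view: green (143,85) and grey (160,55) lie flat side by side on the rack, and the clamp is shut over the orange cassette. The dial bar is at 70° (4 clicks), and the weight, tweezers and pen are where they were. The gripper touches nothing, so I'm handing in.

```bash
python3 -c "
from plant import r
print(r.close_job())"
```

```text
the job is handed in; nothing more can be done
None
```

The job is done and handed in at about 46 s, with no verdict reported.

- **Orange cassette:** I laid it in the cradle; its top was at 88 mm, so it was seated before clamping. I then swung the clamp down and pressed it to a firm stop. The last check shows the clamp level, with a slope of about 0.0015 and its top at 93–95 mm.
- **Dial:** I turned it anticlockwise until the torque rose and the pointer was at the red mark. From there I turned it 120° clockwise. The bar now reads 70–71° against 70.3° expected for four clicks.
- **Rack:** Green and grey were the only other cassettes I found. Both lie flat side by side on the rack, about 80 mm apart. Grey had been knocked about 5 cm during the run, so I measured it again before picking it up. I left the small grey look-alike and the boxes in the carton alone.
- **Bystanders:** The weight and pen measured in the same places within 2–3 mm. The tweezers, bowl and jars I checked only by eye in the last picture, where the arm hid part of the scene. Grey on the rack was seen by the side camera alone, because the arm hid it from the top camera.
- **Disagreement:** At the start the bar read about 57°, which falls between two clicks. After handling it sat on a click.
- **Tool tilt:** The tool drifted up to about 8° from vertical over the run, with no effect on the result. The wrist force peaked at about 83 N while pressing the clamp shut, under the 120 N limit.

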